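# Charge the mill jar from the weighing boats

### The arm

A 6-joint arm with a two-finger parallel gripper is mounted at the origin on a cart in front of the work surface, level with it; the furniture and walls round the work are solid. World frame = base frame: x ahead of the robot, y to its left, z up, the work surface at z = 0. Lengths are in m, angles in rad, forces in N, time in s.
With the tool pointing down it reaches from about 0.325 to 0.9 m from the base axis. Payload 6.1 kg.
Tool frame: the origin (TCP) lies at the very end of the fingers, on their centre line; the grasp point (between the pads) lies 19 mm behind it; z points along the fingers, y is the direction in which the jaws open and shut (so a half turn about z gives the same grasp; the last joint's range is limited). The gripper opens to 85 mm and grips with 20 to 120 N. Pads are 22 mm wide; open, the fingers measure 114 mm over their backs; the gripper's body (76 mm by 85 mm) begins 54 mm behind the grasp point. The pads swing forward as they close: fully open they stand 13 mm farther back than shut.
Start: joints at [1.067, 0.22, 1.526, -0, 1.395, -0.126], TCP at [0.231, 0.581, 0.231] pointing down, gripper open.
Joint ranges: [-2.98, 2.98], [-0.91, 2.08], [0.09, 2.57], [-1.24, 4.39], [0.2, 2.65], [-2.68, 2.68]. Speed limits (rad/s): [2.57, 2.57, 3.01, 3.14, 3.14, 3.14].

### API

Orientations are given as a unit quaternion [x, y, z, w].
In Python, from bench import status, eyes, finish_job gives the robot as it stands.
- The arm moves only by the shell command python3 -m crank 'ROWS' [FORCE]. ROWS is JSON, a list of rows, each a list of 3 entries, a list of its own where there are three numbers: the opening, from 0 (shut) to 1 (fully open), then the shift along the tool's x, y, z in mm, then the turn, a rotation vector about the tool's x, y, z in degrees. In form: [[claw, [x, y, z], [ax, ay, az]], ...]. A call has 1 to 10 rows; each row shifts and turns the commanded pose from where the row before left it, along the tool's axes as they then stand; what a row does not reach is not made up. A row lasts 1/8 s, in which the tool goes at most 62.5 mm and 10.7 degrees, less where a joint would pass 70% of its speed; a pose out of reach is approached as far as the arm can. A call is refused whole if a number of a shift passes 62.5 or a number of a turn 10.7, either way. A call with a gripper value outside its range is refused whole. The fingers move at their own pace and stop on an object; FORCE is the grip in N (left out, the last holds). Time passes only in rows, so rows that do not move let the fingers close. It gives the time, the measured TCP pose, the force and the opening at its end, in the units of the state.
- status.observe(): the state, without advancing time (a new reading comes with each control period).
- eyes.get_image(name): name is "side" or "top"; returns a dict with "img" (400x640x3 uint8, blue, green, red), "vfov" (degrees; the focal length in pixels is half the picture's height over the tangent of half this angle, whatever the lens; pixels are square), "cx", "cy" (the principal point, pixels), "rvec" (rotation vector, rad) and "tvec" (3), from world to camera coordinates, as OpenCV has them. Camera axes: x right, y down, z forward; pixel columns grow to the right and rows downward; lengths in m; the calibration is good to about 2 mm. A picture is of the moment at which its call begins. There is no depth.
- finish_job(): hands the job in, once; it reports no verdict.
The state is a dict: "t": time; "qpos": joint angles; "joint_vel": joint speeds; "joint_torque": joint torques, N m; "ee_pos": TCP position; "tcp_rot": TCP orientation; "force": force on the tool from outside, world axes, zero at the start; "ft_torque": the same for the moment, N m; "width": finger opening in m.
Only numpy, scipy, OpenCV 4.12 (cv2) and the standard library are available. Lean on these libraries where they do the work, as an engineer would, in place of code of your own. Each camera call takes 0.05 s, during which the arm holds its last target. There are 200 camera calls.

### The job

Charge the mill jar with grinding balls: take off its lid and, for each boat that holds balls, keep it level until the lip of its spout is just inside the jar's mouth, then tip it so that all its balls run into the jar and none lands on the worktop. Stack the other three boats squarely on the empty one at the right-hand end (as the robot sees it), all spouts the same way, and at the end, with all balls in, put the lid back on the jar, fully seated. Do not knock the jar over or disturb the sample bottle and the tape.

Things in the scene. Friction and masses are not known exactly. Their poses are not given: they have to be found in the camera images.
- boat_0_mid (a point): the boat at the right-hand end (lowest y), empty from the start, bottom of the pile: slim white open boat with a spout; body 80 long (x -45 to 35), 29 wide over its straight sides, 20 high, 40 g; grip it across the 29. Point on the middle line, 10 above the underside; +x to the spout, z up. A foot below (18 wide, 3 high, x -40 to 36) drops between the sides of a boat below with 3 mm play sideways: each stacked boat adds 17 in height
- boat_0_lip (a point): tip of that boat's lip, 73 mm forward (x) of boat_0_mid and 7 lower, on the lip's upper face. The spout is 23 wide, 12 high; its floor rises 20 degrees from x = 33 to a crest at x = 57 (14 above the underside), then droops 35 degrees to the lip; from underneath there is 10 mm of room for a jar's rim between body and lip at x = 52 to 60
- boat_1_mid (a point): a boat like boat_0 that holds up to two grinding balls, perhaps none: same shape, axes, foot and grip; point on its middle line, 10 mm above its underside, +x to the spout
- boat_1_lip (a point): tip of this boat's lip, upper face: 73 mm forward (x) of boat_1_mid and 7 mm lower; the balls run out over it when the boat is tipped spout down by more than about 20 to 25 degrees
- ball_1a_center (a point): centre of a 14 mm steel grinding ball that starts loose in boat_1, or is absent (reading None); it rolls freely in the boat
- ball_1b_center (a point): centre of a 14 mm steel grinding ball that starts loose in boat_1, or is absent (reading None); it rolls freely in the boat
- boat_2_mid (a point): a boat like boat_0 that holds up to two grinding balls, perhaps none: same shape, axes, foot and grip; point on its middle line, 10 mm above its underside, +x to the spout
- boat_2_lip (a point): tip of this boat's lip, upper face: 73 mm forward (x) of boat_2_mid and 7 mm lower; the balls run out over it when the boat is tipped spout down by more than about 20 to 25 degrees
- ball_2a_center (a point): centre of a 14 mm steel grinding ball that starts loose in boat_2, or is absent (reading None); it rolls freely in the boat
- ball_2b_center (a point): centre of a 14 mm steel grinding ball that starts loose in boat_2, or is absent (reading None); it rolls freely in the boat
- boat_3_mid (a point): a boat like boat_0 that holds up to two grinding balls, perhaps none: same shape, axes, foot and grip; point on its middle line, 10 mm above its underside, +x to the spout
- boat_3_lip (a point): tip of this boat's lip, upper face: 73 mm forward (x) of boat_3_mid and 7 mm lower; the balls run out over it when the boat is tipped spout down by more than about 20 to 25 degrees
- ball_3a_center (a point): centre of a 14 mm steel grinding ball that starts loose in boat_3, or is absent (reading None); it rolls freely in the boat
- ball_3b_center (a point): centre of a 14 mm steel grinding ball that starts loose in boat_3, or is absent (reading None); it rolls freely in the boat
- jar_mouth (a point): centre of the open round mouth of the stainless mill jar, level with the rim, z up. Jar: 80 diameter, 80 high, shoulder at 52 to 66, neck 49 outside; mouth 41 inside, straight neck 14 deep; loose, 0.85 kg
- jar_mid (a point): centre of the jar, half-way up (40 above the bench). Round the work: at the left (y over 0.17, x over 0.42) stands a shaker with bottles up to 0.35 m high, at the back (x over 0.66) glassware and a pump; keep the arm clear of them. The bench to the left and right of the jar is free to lay the lid down
- lid_knob (a point): middle of the black knob (20 diameter, 14 high) of the jar's steel lid, z up; the lid is a 54 mm disc 5 thick with a 30 mm plug 8 long under it. The plug's underside is 24 below this point, so the point is 24 above a bench the lid lies on, and 16 above the rim when the lid is seated on the jar
- spare_bottle: white sample bottle, 48 diameter, 112 high, a bystander; origin under its centre
- tape_roll: roll of masking tape, 68 diameter, 19 high, a bystander; origin under its centre
Mind the look-alikes: they are no part of the job. There is more than one size of the part that bears lid_knob; the job needs the largest.

How it is judged:
By the outcome, as a careful person would: the job done as asked, in the order asked, and still so for the second after the job is handed in, with the robot touching nothing.
Of ball_1a, ball_1b, ball_2a, ball_2b, ball_3a, ball_3b only 3 to 6 are there at a start; the rules pass over those that are not, and their reading is None.
At some moment in a run one of lid, boat_0, jar may be knocked a few centimetres aside while the robot is not near it.
It also fails if it takes over 210 s, if anything falls off the work surface, if the arm or the gripper's body presses on something with over 40 N, if the wrist force passes 120 N, or if a joint passes its speed limit or range.

## Working session

There is one attempt and no reset: what is moved stays moved. The work goes in short steps, Python scripts to look and compute and a shell command to move; the robot and the scene stay as the last step left them, time stands still between calls to the robot, and variables do not carry over. Pictures are saved under pics/ and viewed, about 12 in all and at most 16, crops included, and the job is handed in when it is done.

```bash
ls; mkdir -p pics
python3 - <<'E'
from bench import status, eyes
import cv2
s=status.observe(); print({k:(s[k]) for k in s})
for n in("top","side"):
    d=eyes.get_image(n); cv2.imwrite(f"pics/{n}0.png",d["img"]); print(n,{k:d[k] for k in d if k!="img"})
E
```

```text
pics
{'t': 0.0, 'qpos': array([ 1.06689918e+00,  2.21225673e-01,  1.52761004e+00, -2.25029610e-05,
        1.39470918e+00, -1.26077596e-01]), 'joint_vel': array([ 0.0008838 ,  0.00036939, -0.00086951, -0.00116862,  0.00136882,
        0.00077496]), 'joint_torque': array([-2.29751742e-03, -4.96897674e+01, -3.89398205e+01, -3.77163678e-04,
        1.11148847e-02,  1.59312401e-05]), 'ee_pos': array([0.23026076, 0.58038386, 0.23020009]), 'tcp_rot': array([ 1.87786140e-01,  9.82209455e-01, -9.31530559e-04, -2.91877023e-04]), 'force': array([0.63366281, 0.11832557, 0.78584418]), 'ft_torque': array([0.05410546, 0.04562857, 0.0183083 ]), 'width': 0.08509323715943151}
top {'vfov': 53.753021849142556, 'cx': 317.86222407549354, 'cy': 203.40549358205402, 'rvec': array([ 2.10265668, -2.09982371,  0.25323826]), 'tvec': array([-0.16231204,  0.52375863,  0.83168943])}
side {'vfov': 48.65893322750837, 'cx': 318.21455660180726, 'cy': 197.98513394192165, 'rvec': array([ 0.76162574,  2.74645529, -0.89071619]), 'tvec': array([ 0.53232033, -0.02854079,  1.2691643 ])}
```

View pics/top0.png

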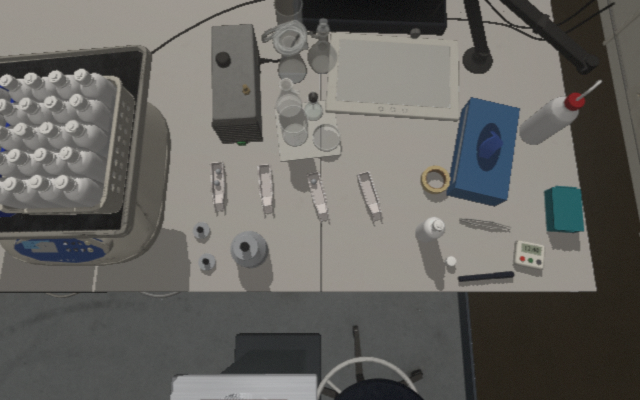

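View pics/side0.png

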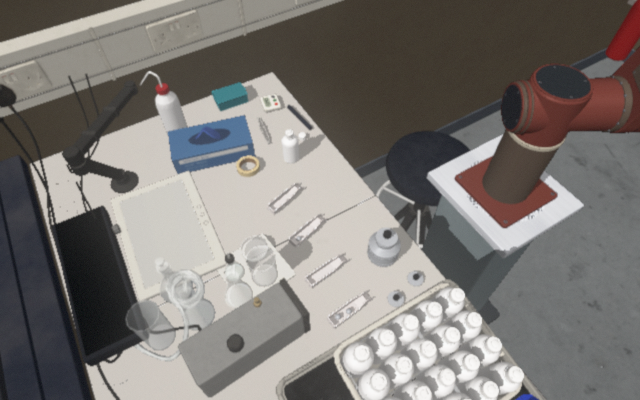

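The top view shows the jar at (249,249) with a lid on it. There are two smaller lids on the bench at (202,231) and (206,263). The boats are at (218,187), (266,189), (318,196) and (370,196). The last is the lowest y, so it is boat_0. Next is an enlarged crop.

```bash
cat > h.py <<'E'
import numpy as np, cv2
from bench import status, eyes
from scipy.spatial.transform import Rotation as R
class Cam:
    def __init__(s,n):
        d=eyes.get_image(n); s.img=d["img"]; f=200/np.tan(np.radians(d["vfov"])/2)
        s.K=np.array([[f,0,d["cx"]],[0,f,d["cy"]],[0,0,1]]); s.R=cv2.Rodrigues(d["rvec"])[0]; s.t=d["tvec"]; s.rv=d["rvec"]
        s.c=-s.R.T@s.t
    def ray(s,u,v): 
        r=s.R.T@np.linalg.solve(s.K,[u,v,1.]); return r/np.linalg.norm(r)
    def plane(s,u,v,z):
        r=s.ray(u,v); return s.c+r*(z-s.c[2])/r[2]
    def proj(s,p): return cv2.projectPoints(np.atleast_2d(np.array(p,float)),s.rv,s.t,s.K,None)[0][:,0]
    def crop(s,u0,v0,u1,v1,k): return cv2.resize(s.img[v0:v1,u0:u1],None,fx=k,fy=k,interpolation=cv2.INTER_CUBIC)
def tri(c1,p1,c2,p2):
    a,b=c1.ray(*p1),c2.ray(*p2); t=np.linalg.lstsq(np.c_[a,-b],c2.c-c1.c,rcond=None)[0]
    A=c1.c+a*t[0];B=c2.c+b*t[1]; return (A+B)/2,np.linalg.norm(A-B)
E
python3 - <<'E'
from h import *
T=Cam("top");S=Cam("side")
a=T.crop(185,150,385,280,4); cv2.imwrite("pics/c1.png",a)
b=S.crop(260,170,430,330,4)[:600]; b=S.crop(260,175,440,325,4); cv2.imwrite("pics/c2.png",b)
print(T.c,S.c)
for p in[(249,249),(202,231),(206,263)]: print(T.plane(*p,0.05))
E
```

```text
[ 0.31793233 -0.15532198  0.93121949] [0.84184346 0.38900754 1.01731523]
[ 0.42189819 -0.00810965  0.05      ]
[0.46231275 0.09928262 0.05      ]
[0.39080573 0.0855896  0.05      ]
```

View pics/c1.png

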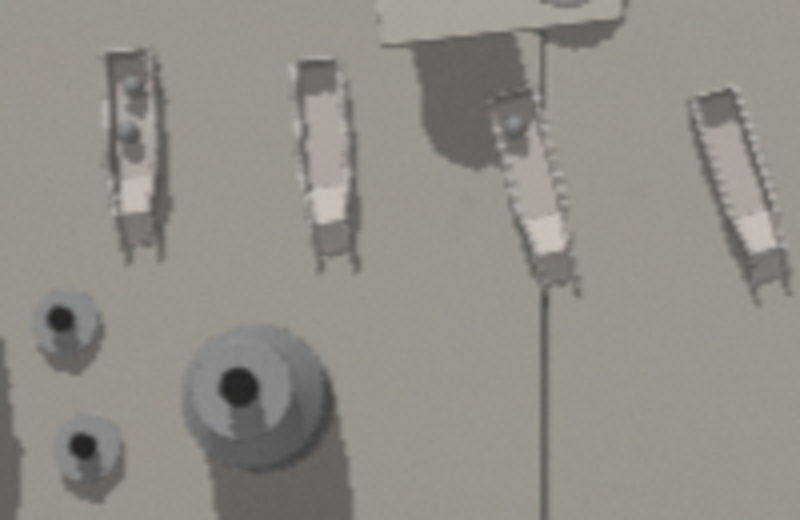

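View pics/c2.png

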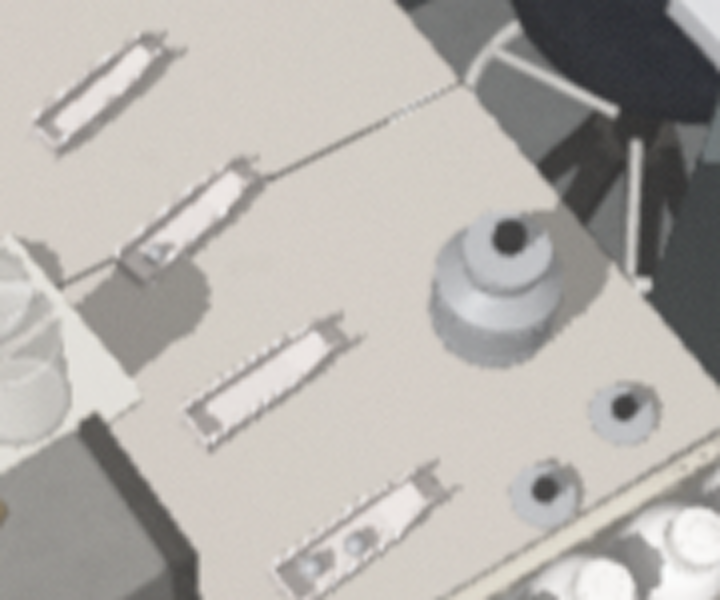

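Three balls are visible: two in the leftmost boat, none in the second, one in the third. Boat_0 is empty, and all spouts point toward the robot (down in the picture).

There are three candidate lids. The one on the jar at (245,247) is about 56 mm across. The two on the bench are about 38 mm. The job needs the largest, so it is the lid on the jar.

Next I measure the knobs and boats.

Run:
```python
from h import *
T=Cam("top");S=Cam("side")
def knob(c,u0,v0,u1,v1):
    g=c.img[v0:v1,u0:u1].max(2); n,l,st,ce=cv2.connectedComponentsWithStats((g<55).astype(np.uint8)); i=1+np.argmax(st[1:,4]); return ce[i]+[u0,v0],st[i,4]
a,na=knob(T,230,232,262,262); b,nb=knob(S,375,222,396,242); print(a,na,b,nb,tri(T,a,S,b))
# boat floors
W=[]
for (u,v) in[(218,187),(266,189),(318,196),(370,196)]:
    W.append(T.crop(u-17,v-36,u+17,v+36,5.8) if 0 else cv2.resize(T.img[v-36:v+36,u-17:u+17],None,fx=5.8,fy=5.8,interpolation=cv2.INTER_CUBIC))
w=np.hstack(W)
w=np.clip((w.astype(float)-90)*1.9,0,255).astype(np.uint8)
for j in range(0,8): cv2.putText(w,str(j*58),(0,j*58+4),0,.3,(0,0,255),1)
cv2.imwrite("pics/b1.png",w); print(w.shape, W[0].shape)
print(T.img[200,240],T.img[185,267],T.img[180,267])
```

```text
Traceback (most recent call last):
ValueError: attempt to get argmax of an empty sequence
```

Run:
```python
from h import *
T=Cam("top");S=Cam("side")
print(T.img[232:262,230:262].max(2).min(),S.img[222:242,375:396].max(2).min())
def knob(c,u0,v0,u1,v1):
    g=c.img[v0:v1,u0:u1].max(2); n,l,st,ce=cv2.connectedComponentsWithStats((g<g.min()+25).astype(np.uint8)); i=1+np.argmax(st[1:,4]); return ce[i]+[u0,v0],st[i,4]
a,na=knob(T,230,232,262,262); b,nb=knob(S,375,222,396,245); print(a,na,b,nb,tri(T,a,S,b))
W=[cv2.resize(T.img[v-36:v+36,u-17:u+17],None,fx=5.8,fy=5.8,interpolation=cv2.INTER_CUBIC) for (u,v) in[(218,187),(266,189),(318,196),(370,196)]]
w=np.hstack(W)
w=np.clip((w.astype(float)-90)*1.9,0,255).astype(np.uint8)
for j in range(0,8): cv2.putText(w,str(j*58),(0,j*58+4),0,.3,(0,0,255),1)
cv2.imwrite("pics/b1.png",w); print(w.shape, W[0].shape)
```

```text
37 60
[244.48275862 246.5       ] 58 [387. 234.] 43 (array([ 0.42154733, -0.00632258,  0.09765771]), np.float64(1.0068036472342205e-06))
(418, 788, 3) (418, 197, 3)
```

View pics/b1.png

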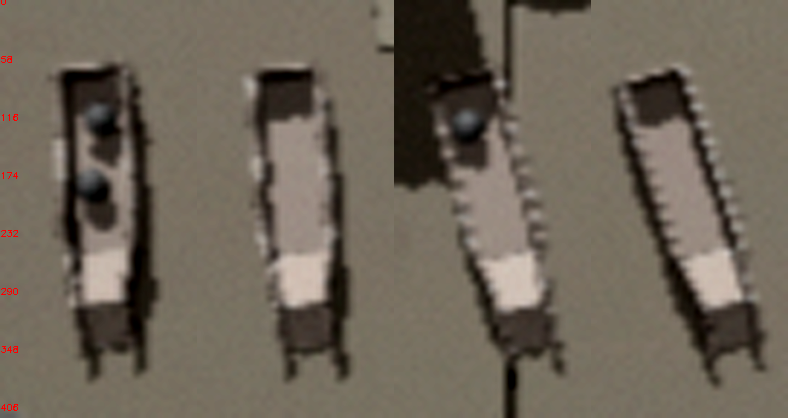

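The ramp-to-lip crest (bright to dark) and the back rim are clear for each boat. In this composite the crest midpoints are (102,304), (301,306), (520,309) and (725,302). The back rims are (93,70), (283,73), (470,82) and (651,76).

Run:
```python
from h import *
T=Cam("top");S=Cam("side")
C=[(102,304),(301,306),(520,309),(725,302)];B=[(93,70),(283,73),(470,82),(651,76)]
cen=[(218,187),(266,189),(318,196),(370,196)]
for i in range(4):
    f=lambda p:((p[0]-197*i+.5)/5.8-.5+cen[i][0]-17,(p[1]+.5)/5.8-.5+cen[i][1]-36)
    c=T.plane(*f(C[i]),.014)[:2]; b=T.plane(*f(B[i]),.02)[:2]
    d=c-b; L=np.linalg.norm(d); d/=L
    m=(c-57e-3*d+b+45e-3*d)/2
    print("ABCD"[i],"len",L.round(4),"mid",m.round(4),"heading",np.degrees(np.arctan2(d[1],d[0])).round(1),"lip",(m+.073*d).round(4),S.proj([*(m+.057*d),.014]).round(1),S.proj([*(m-.045*d),.02]).round(1))
```

```text
A len 0.0996 mid [0.5914 0.0804] heading -175.3 lip [0.5186 0.0744] [[364.9 298.1]] [[330.7 321.3]]
B len 0.0991 mid [ 0.5856 -0.0341] heading -174.3 lip [ 0.5129 -0.0413] [[341.  260.2]] [[308.3 281.4]]
C len 0.0975 mid [ 0.5658 -0.1609] heading -167.7 lip [ 0.4944 -0.1764] [[320.3 219.3]] [[291.7 240.7]]
D len 0.0993 mid [ 0.5687 -0.2835] heading -163.2 lip [ 0.4988 -0.3046] [[296.1 187.9]] [[270.  208.6]]
```

```bash
python3 -m crank '[[1,[0,0,0],[0,0,-7.2]],[1,[0,0,0],[0,0,-7.2]],[1,[0,0,0],[0,0,-7.2]],[1,[-14,-56,0],[0,0,0]],[1,[-14,-56,0],[0,0,0]],[1,[-14,-56,0],[0,0,0]],[1,[-14,-56,0],[0,0,0]],[1,[-14,-56,0],[0,0,0]]]'
python3 -m crank '[[0.6,[-10,-50,0],[0,0,0]],[0.6,[-10,-50,0],[0,0,0]],[0.6,[-10,-50,0],[0,0,0]],[0.6,[-30,-52,0],[0,0,0]],[0.6,[-30,-52,0],[0,0,0]],[0.6,[-30,-52,0],[0,0,0]],[0.6,[0,0,0],[0,0,0]],[0.6,[0,0,0],[0,0,0]]]'
```

```text
t: 1.5
ee_pos: [0.3005, 0.2993, 0.2316]
tcp_rot: [0.0, 1.0, 0.0, 0.001]
force: [0.6, 0.1, 0.3]
width: 0.0855
t: 2.5
ee_pos: [0.4198, -0.0052, 0.2311]
tcp_rot: [0.001, 1.0, 0.0, -0.0]
force: [0.2, 0.5, -0.2]
width: 0.0513
```

```bash
python3 -m crank '[[0.6,[-2,-1,50],[0,0,0]],[0.6,[0,0,50],[0,0,0]],[0.6,[0,0,25],[0,0,0]],[0.6,[0,0,14],[0,0,0]],[0.6,[0,0,0],[0,0,0]],[0,[0,0,0],[0,0,0]],[0,[0,0,0],[0,0,0]],[0,[0,0,0],[0,0,0]],[0,[0,0,0],[0,0,0]]]' 40
python3 - <<'E'
from h import *
T=Cam("top"); cv2.imwrite("pics/k1.png",T.crop(200,200,320,290,6))
E
```

```text
t: 3.62
ee_pos: [0.4232, -0.0063, 0.0939]
tcp_rot: [0.001, 1.0, 0.0, 0.001]
force: [-1.4, 1.9, 6.6]
width: 0.0179
```

View pics/k1.png

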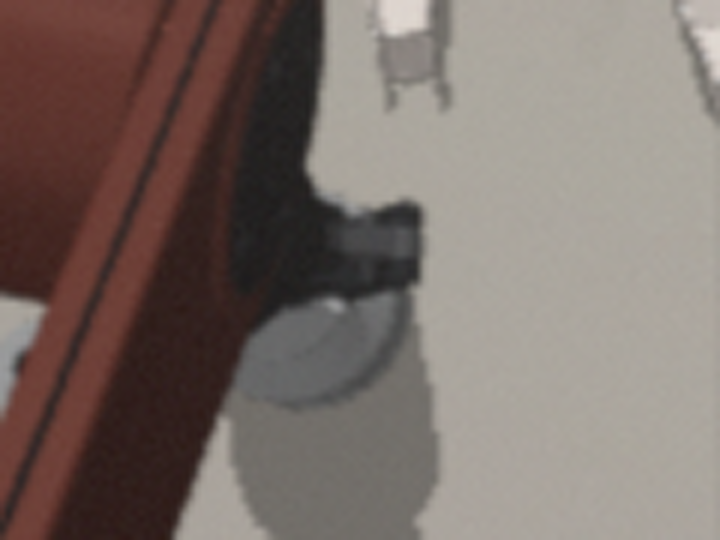

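The gripper is over the lid with the knob between the fingers, and the width reads 18 mm. Now I lift.

```bash
python3 -m crank '[[0,[0,0,-5],[0,0,0]],[0,[0,0,-10],[0,0,0]],[0,[0,0,-20],[0,0,0]],[0,[0,0,-30],[0,0,0]],[0,[0,0,-20],[0,0,0]],[0,[0,0,0],[0,0,0]]]' 60
python3 - <<'E'
from h import *
S=Cam("side"); cv2.imwrite("pics/k2.png",S.crop(330,160,450,280,5))
E
```

```text
t: 4.42
ee_pos: [0.4234, -0.0066, 0.1794]
tcp_rot: [0.0, 1.0, -0.0, 0.002]
force: [-0.5, 0.8, -0.9]
width: 0.0167
```

View pics/k2.png

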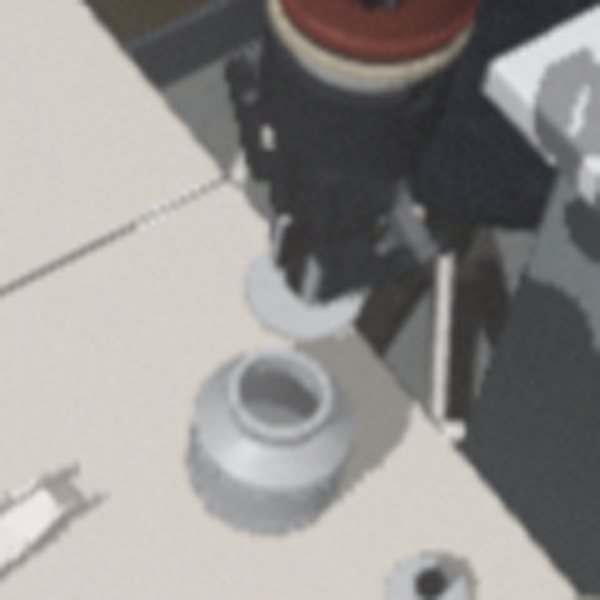

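The lid is in the gripper and the jar is open. I lay the lid to the right of the jar at about (0.40, -0.14).

```bash
python3 -m crank '[[0,[8,-45,0],[0,0,0]],[0,[8,-45,0],[0,0,0]],[0,[7,-43,20],[0,0,0]],[0,[0,0,50],[0,0,0]],[0,[0,0,50],[0,0,0]],[0,[0,0,20],[0,0,0]],[0,[0,0,9],[0,0,0]],[0,[0,0,4],[0,0,0]],[0,[0,0,3],[0,0,0]],[0,[0,0,0],[0,0,0]]]'
```

```text
t: 5.72
ee_pos: [0.3998, -0.1396, 0.0221]
tcp_rot: [0.0, 1.0, -0.0, 0.001]
force: [0.0, 0.1, -1.0]
width: 0.0168
```

```bash
python3 -m crank '[[0,[0,0,2],[0,0,0]],[0.55,[0,0,0],[0,0,0]],[0.55,[0,0,0],[0,0,0]],[0.55,[0,0,0],[0,0,0]],[0.55,[0,0,-20],[0,0,0]],[0.55,[0,0,-50],[0,0,0]],[0.55,[0,0,-50],[0,0,0]]]'
python3 -m crank '[[0.55,[-47,26,0],[0,0,0]],[0.55,[-47,26,0],[0,0,0]],[0.55,[-47,27,0],[0,0,0]],[0.55,[-46,26,0],[0,0,0]],[0.55,[0,0,0],[0,0,-5.7]],[0.55,[0,0,0],[0,0,0]]]'
python3 - <<'E'
from h import *
T=Cam("top"); S=Cam("side"); cv2.imwrite("pics/k3.png",np.hstack([T.crop(220,140,340,280,3.3),S.crop(280,190,400,330,3.3)]))
E
```

```text
t: 6.6
ee_pos: [0.3984, -0.1389, 0.1401]
tcp_rot: [0.0, 1.0, 0.0, -0.001]
force: [0.5, 0.0, -0.6]
width: 0.0469
t: 7.35
ee_pos: [0.5859, -0.0339, 0.1384]
tcp_rot: [-0.049, 0.999, 0.0, -0.001]
force: [0.6, -0.2, 0.1]
width: 0.0468
```

View pics/k3.png

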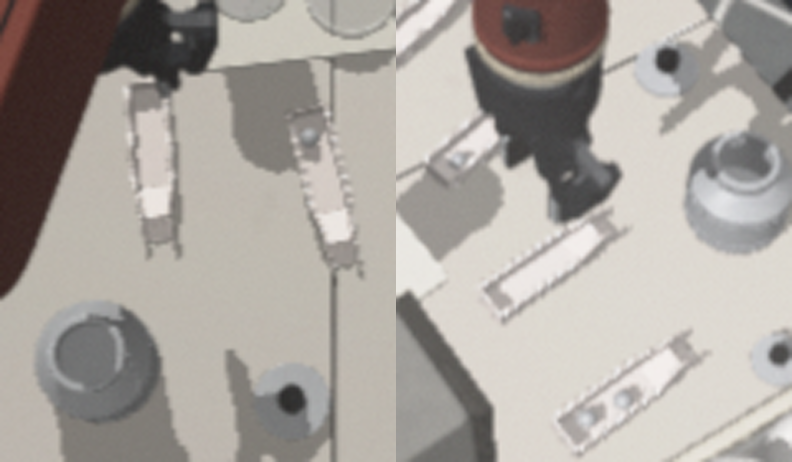

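The lid lies flat on the bench right of the jar, and the jaws are over boat B. I descend and grip.

```bash
python3 -m crank '[[0.55,[0,0,50],[0,0,0]],[0.55,[0,0,50],[0,0,0]],[0.55,[0,0,25],[0,0,0]],[0.55,[0,0,9],[0,0,0]],[0.55,[0,0,0],[0,0,0]],[0,[0,0,0],[0,0,0]],[0,[0,0,0],[0,0,0]],[0,[0,0,0],[0,0,0]],[0,[0,0,0],[0,0,0]]]' 30
python3 -m crank '[[0,[0,0,-10],[0,0,0]],[0,[0,0,-30],[0,0,0]],[0,[0,0,-30],[0,0,0]],[0,[0,0,-30],[0,0,0]],[0,[0,0,0],[0,0,0]]]'
python3 - <<'E'
from h import *
T=Cam("top"); S=Cam("side"); cv2.imwrite("pics/k4.png",np.hstack([T.crop(235,140,305,240,5.6),S.crop(290,215,360,315,5.6)]))
E
```

```text
t: 8.57
ee_pos: [0.5876, -0.0347, 0.0073]
tcp_rot: [-0.049, 0.999, -0.0, 0.002]
force: [-0.2, -0.3, 7.3]
width: 0.0282
t: 9.2
ee_pos: [0.5883, -0.0347, 0.1088]
tcp_rot: [-0.049, 0.999, -0.001, 0.003]
force: [0.5, -0.4, -0.8]
width: 0.0279
```

View pics/k4.png

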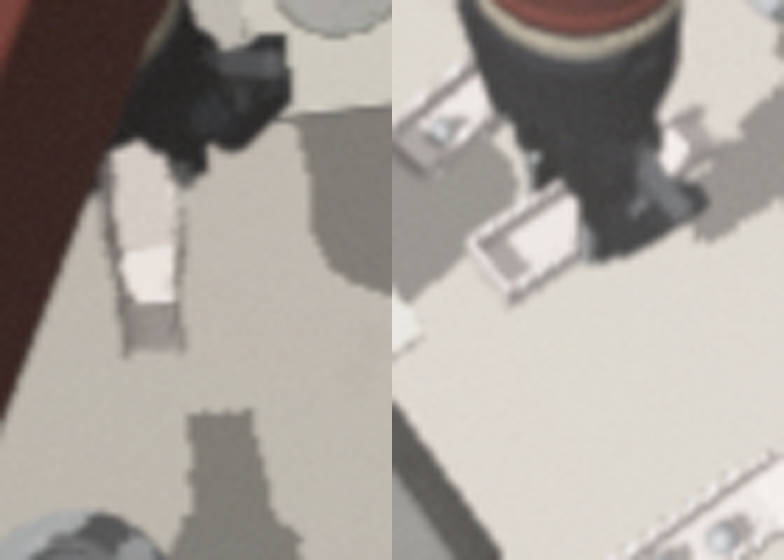

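Run:
```python
from h import *
T=Cam("top"); s=status.observe(); p=s["ee_pos"]; M=R.from_quat(s["tcp_rot"]).as_matrix()
q=T.plane((149+.5)/5.6-.5+235,(303+.5)/5.6-.5+140,.1155); print(p,M[:,0],q,M.T@(q-p))
```

```text
[ 0.58512809 -0.03416855  0.10420106] [-0.99513208 -0.09853499  0.00173291] [ 0.53228295 -0.04024923  0.1155    ] [ 0.05320664 -0.00083817 -0.01120719]
```

Run:
```python
from h import *
for i in range(8):
    s=status.observe(); print(s["t"],s["ee_pos"].round(4),s["force"].round(1)); Cam("top")
```

```text
9.35 [ 0.5851 -0.0342  0.1042] [ 0.6 -0.8 -0.4]
9.4 [ 0.5849 -0.0341  0.1037] [-0.5  0.2 -0.8]
9.45 [ 0.5848 -0.0341  0.1036] [-0.9  0.3 -1. ]
9.5 [ 0.5849 -0.0342  0.1037] [ 0.8  0.7 -0.4]
9.55 [ 0.5851 -0.0342  0.1038] [ 0.4  0.1 -0.4]
9.6 [ 0.5853 -0.0342  0.1041] [-0.1  0.1 -0.7]
9.65 [ 0.5855 -0.0343  0.1044] [ 0.8  0.1 -0.1]
9.7 [ 0.5857 -0.0343  0.1046] [ 0.  -0.6 -0.5]
```

```bash
cat >> h.py <<'E'
def axis(c,u,v,lo=160,hi=196,show=False):
    """floor axis (row midpoints of the pinkish floor) and crest of the boat near pixel (u,v)"""
    I=c.img[v-36:v+36,u-17:u+17].astype(int); r=I[:,:,2];pk=I[:,:,2]-I[:,:,0]
    return I,r,pk
E
python3 - <<'E'
from h import *
T=Cam("top")
I=T.img
for v in (172,185,200,207,212): print(v,[tuple(int(k) for k in I[v,u]) for u in range(355,384,2)])
E
```

```text
172 [(177, 185, 192), (178, 187, 193), (179, 188, 195), (180, 189, 195), (182, 190, 196), (166, 171, 179), (128, 132, 137), (204, 209, 213), (177, 187, 192), (176, 187, 192), (177, 187, 192), (176, 186, 192), (175, 185, 191), (176, 186, 191), (176, 186, 191)]
185 [(177, 186, 192), (173, 183, 188), (119, 123, 128), (182, 188, 196), (196, 200, 211), (196, 201, 212), (196, 203, 213), (193, 199, 208), (130, 134, 140), (173, 177, 184), (178, 187, 192), (178, 186, 192), (177, 186, 191), (177, 186, 191), (175, 186, 191)]
200 [(175, 186, 191), (175, 186, 191), (174, 184, 190), (175, 185, 191), (150, 157, 163), (150, 155, 160), (198, 203, 213), (195, 203, 211), (196, 202, 212), (195, 201, 211), (167, 173, 180), (133, 139, 144), (177, 184, 190), (176, 186, 190), (178, 186, 192)]
207 [(176, 186, 191), (174, 184, 189), (178, 186, 193), (175, 185, 192), (177, 186, 193), (150, 158, 163), (116, 123, 126), (179, 185, 194), (222, 226, 232), (223, 228, 234), (223, 227, 233), (218, 223, 229), (177, 183, 188), (177, 186, 192), (176, 185, 191)]
212 [(175, 185, 190), (176, 186, 191), (175, 184, 191), (176, 184, 191), (175, 184, 190), (174, 184, 191), (147, 154, 160), (119, 125, 129), (141, 145, 150), (206, 212, 221), (205, 211, 219), (157, 162, 169), (133, 137, 143), (160, 167, 172), (176, 185, 191)]
```

```bash
sed -i '/^def axis/,$d' h.py
cat >> h.py <<'E'
def boat(c,u,v,zb,w=17,h=36):
    """boat near pixel (u,v), underside at zb: heading (deg), axis pt & crest from bright floor / ramp (top view, spout down)"""
    B=cv2.resize(c.img[v-h:v+h,u-w:u+w,0],None,fx=4,fy=4,interpolation=cv2.INTER_LINEAR).astype(int)
    px=lambda X,Y:((X+.5)/4-.5+u-w,(Y+.5)/4-.5+v-h)
    def big(m):
        n,l,st,ce=cv2.connectedComponentsWithStats(m.astype(np.uint8)); return l==1+np.argmax(st[1:,4])
    m=big(B>188); r=big(B>212); ry,rx=np.nonzero(r)
    P=[]
    for y in range(np.nonzero(m)[0].min()+8,ry.min()-6):
        x=np.nonzero(m[y])[0]
        if len(x)>20: P.append(c.plane(*px(x.min()/2+x.max()/2,y),zb+.003)[:2])
    P=np.array(P); vx,vy,x0,y0=cv2.fitLine(P.astype(np.float32),cv2.DIST_HUBER,0,.001,.001).ravel()
    d=np.array([vx,vy])*(-1 if vx>0 else 1)
    W=np.array([c.plane(*px(x,y),zb+.014)[:2] for x,y in zip(rx,ry)]); s=W@d; f=s.max(); 
    k=W[s>f-.003]; cr=k.mean(0); cr=cr+d*(np.percentile(s,98)-cr@d)
    return np.degrees(np.arctan2(d[1],d[0]))%360, np.array([x0,y0]), cr, len(P)
E
python3 - <<'E'
from h import *
T=Cam("top")
for n,p in dict(A=(218,187),C=(318,196),D=(370,196)).items(): 
    h,a,c,k=boat(T,*p,0); d=np.array([np.cos(np.radians(h)),np.sin(np.radians(h))]); print(n,h.round(2),c.round(4),k,"mid",(c-.057*d).round(4), "axis lateral off",np.cross(d,a-c).round(4))
s=status.observe();p=s["ee_pos"]; M=R.from_quat(s["tcp_rot"]).as_matrix()
h,a,c,k=boat(T,261,190,p[2]-.007,13,26); print("B",h,c,k,M.T@(np.r_[c,p[2]+.007]-p), np.degrees(np.arctan2(M[1,0],M[0,0]))%360)
E
```

```text
Traceback (most recent call last):
  File "h.py", line 24, in boat
    m=big(B>188); r=big(B>212); ry,rx=np.nonzero(r)
  File "h.py", line 23, in big
    n,l,st,ce=cv2.connectedComponentsWithStats(m.astype(np.uint8)); return l==1+np.argmax(st[1:,4])
                                                                                ~~~~~~~~~^^^^^^^^^^
ValueError: attempt to get argmax of an empty sequence
```

```bash
sed -i 's/m=big(B>188); r=big(B>212)/b=np.median(c.img[180:290,180:420,0]); m=big(B>b*1.065); r=big(B>b*1.19)/' h.py
cat > m.py <<'E'
from h import *
T=Cam("top"); print("bench",np.median(T.img[180:290,180:420,0]))
for n,p in dict(A=(218,187),C=(318,196),D=(370,196)).items(): 
  try:
    h,a,c,k=boat(T,*p,0); d=np.array([np.cos(np.radians(h)),np.sin(np.radians(h))]); print(n,h.round(2),c.round(4),k,"mid",(c-.057*d).round(4), "lat",(d[0]*(a-c)[1]-d[1]*(a-c)[0]).round(4))
  except Exception as e: print(n,e)
s=status.observe();p=s["ee_pos"]; M=R.from_quat(s["tcp_rot"]).as_matrix()
print(p.round(4), "yaw",np.degrees(np.arctan2(M[1,0],M[0,0]))%360)
E
python3 m.py
python3 - <<'E'
from h import *
T=Cam("top");s=status.observe();p=s["ee_pos"]; M=R.from_quat(s["tcp_rot"]).as_matrix()
h,a,c,k=boat(T,261,190,p[2]-.007,13,26); print("B",h,c,k,M.T@(np.r_[c,p[2]+.007]-p))
E
```

```text
bench 174.0
A attempt to get argmax of an empty sequence
C 192.26 [ 0.5146 -0.1727] 50 mid [ 0.5703 -0.1606] lat -0.0022
D 197.22 [ 0.5163 -0.2996] 73 mid [ 0.5707 -0.2828] lat 0.0002
[ 0.586  -0.0344  0.1052] yaw 185.65805134759572
B 187.86873 [ 0.53102633 -0.04062795] 56 [ 0.05538694 -0.00079033 -0.00699797]
```

```bash
cat > go.py <<'E'
import sys
from h import *
s=status.observe(); p=s["ee_pos"]; M=R.from_quat(s["tcp_rot"]).as_matrix(); t=np.array([float(v) for v in sys.argv[1:4]])
print("pos",p.round(4),"yaw",(np.degrees(np.arctan2(M[1,0],M[0,0]))%360).round(2),"tilt",np.degrees(np.arcsin(M[2,0])).round(2),"roll",np.degrees(np.arcsin(M[2,1])).round(2),"F",s["force"].round(1),"w",s["width"].round(4),"t",s["t"])
print("shift mm",(M.T@(t-p)*1e3).round(1))
E
python3 -m crank '[[0,[0,0,0],[0,0,-5.8]],[0,[0,0,0],[0,0,-5.7]],[0,[17.8,-46.6,0],[0,0,0]],[0,[17.8,-46.6,0],[0,0,0]],[0,[17.8,-46.6,0],[0,0,0]],[0,[17.8,-46.6,0],[0,0,0]],[0,[17.8,-46.6,0],[0,0,0]],[0,[0,0,30],[0,0,0]],[0,[0,0,20],[0,0,0]],[0,[0,0,0],[0,0,0]]]'
python3 -m crank '[[0,[0,0,0],[0,0,0]],[0,[0,0,0],[0,0,0]],[0,[0,0,0],[0,0,0]]]'
python3 go.py .5692 -.2832 .030
python3 - <<'E'
from h import *
T=Cam("top"); S=Cam("side"); cv2.imwrite("pics/k5.png",np.hstack([T.crop(340,150,410,240,5.6),S.crop(250,160,320,250,5.6)]))
E
```

```text
t: 11.2
ee_pos: [0.568, -0.2815, 0.0526]
tcp_rot: [-0.149, 0.989, 0.002, -0.002]
force: [-1.0, -0.0, -1.0]
width: 0.0283
t: 11.58
ee_pos: [0.5704, -0.2833, 0.0564]
tcp_rot: [-0.149, 0.989, -0.001, 0.001]
force: [-1.1, -0.3, -1.1]
width: 0.0283Traceback (most recent call last):
  File "go.py", line 4, in <module>
    print("pos",p.round(4),"yaw",(np.degrees(np.arctan2(M[1,0],M[0,0]))%360).round(2),"tilt",np.degrees(np.arcsin(M[2,0])).round(2),"roll",np.degrees(np.arcsin(M[2,1])).round(2),"F",s["force"].round(1),"w",s["width"].round(4),"t",s["t"])
                                                                                                                                                                                                              ^^^^^^^^^^^^^^^^
AttributeError: 'float' object has no attribute 'round'
```

View pics/k5.png

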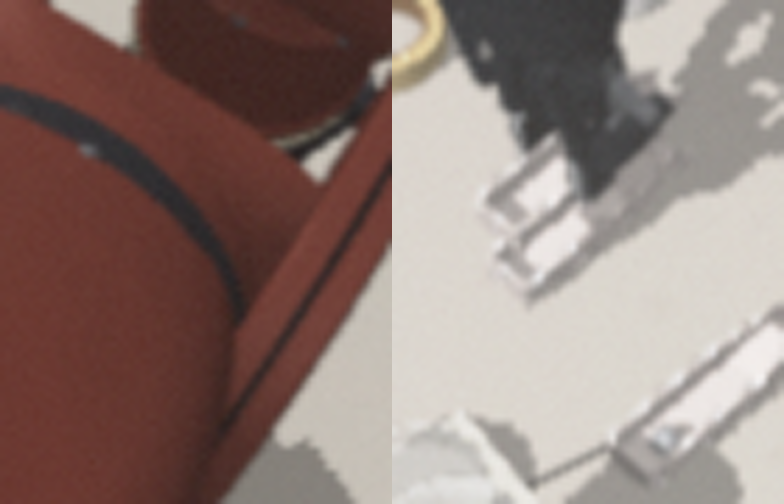

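```bash
sed -i 's/s\["width"\].round(4)/round(float(s["width"]),4)/' go.py; python3 go.py .5692 -.2832 .030
python3 - <<'E'
from h import *
S=Cam("side"); a=S.proj([.612,-.27,.02])[0];b=S.proj([.612,-.27,.0685])[0];c=S.proj([.612-.00955,-.27-.003,.02])[0];print((b-a)*5.6,"10mm fwd",(c-a)*5.6)
print((S.proj([.612-.003,-.27+.00955,.02])[0]-a)*5.6)
E
```

```text
pos [ 0.5701 -0.2833  0.056 ] yaw 197.17 tilt -0.04 roll -0.05 F [-0.5  0.4 -1.3] w 0.0279 t 11.675
shift mm [ 0.9  0.4 26. ]
[ -9.96273283 -58.00523823] 10mm fwd [ 14.55268031 -12.64884116]
[14.46404303 11.22023961]
```

The upper boat's rear corner is at (485,200) and the lower boat's at (495,258). That offset matches the projected pure-vertical offset, so they are aligned. I lower and release.

```bash
python3 -m crank '[[0,[1,0,10],[0,0,0]],[0,[0,0,10],[0,0,0]],[0,[0,0,6],[0,0,0]],[0,[0,0,4],[0,0,0]],[0,[0,0,2],[0,0,0]],[0,[0,0,1],[0,0,0]],[0,[0,0,0],[0,0,0]],[0,[0,0,0],[0,0,0]],[0,[0,0,0],[0,0,0]]]'
```

```text
t: 12.85
ee_pos: [0.5702, -0.2845, 0.0242]
tcp_rot: [-0.149, 0.989, -0.001, 0.001]
force: [-1.3, -0.1, 7.2]
width: 0.028
```

```bash
python3 -m crank '[[0.5,[0,0,0],[0,0,0]],[0.5,[0,0,0],[0,0,0]],[0.5,[0,0,0],[0,0,0]],[0.5,[0,0,-15],[0,0,0]],[0.5,[0,0,-40],[0,0,0]],[0.5,[0,0,-50],[0,0,0]],[0.5,[0,0,0],[0,0,5]],[0.5,[0,0,0],[0,0,0]],[0.5,[0,0,0],[0,0,0]]]'
python3 go.py .5685 -.1610 .13
python3 - <<'E'
from h import *
S=Cam("side"); cv2.imwrite("pics/k6.png",S.crop(250,160,350,260,6))
E
```

```text
t: 13.98
ee_pos: [0.5683, -0.2832, 0.1268]
tcp_rot: [-0.107, 0.994, 0.0, -0.001]
force: [-0.5, 1.4, -0.4]
width: 0.0427
pos [ 0.5683 -0.2832  0.1268] yaw 192.24 tilt 0.05 roll 0.06 F [-0.5  1.4 -0.4] w 0.0427 t 13.975
shift mm [-26.1 119.4  -3.1]
```

View pics/k6.png

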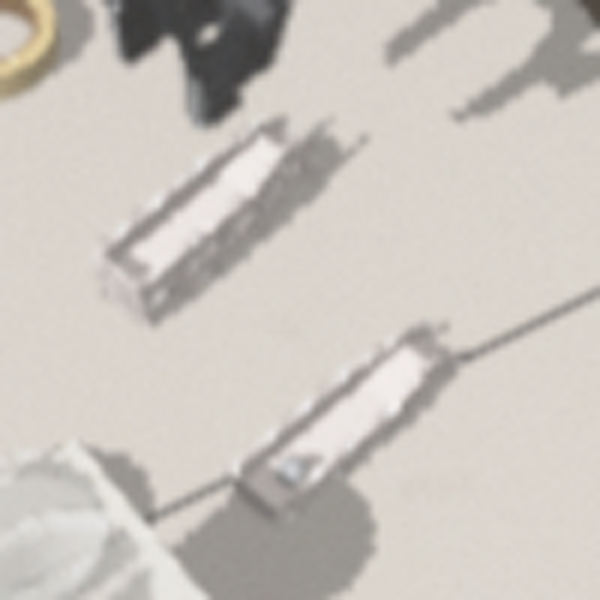

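Boat B sits nested on boat_0, spouts the same way. Next is boat C, which holds one ball.

```bash
python3 -m crank '[[0.55,[-6.5,30,0],[0,0,0]],[0.55,[-6.5,30,0],[0,0,0]],[0.55,[-6.5,30,0],[0,0,0]],[0.55,[-6.5,29.4,0],[0,0,0]],[0.55,[0,0,40],[0,0,0]],[0.55,[0,0,40],[0,0,0]],[0.55,[0,0,20],[0,0,0]],[0.55,[0,0,0],[0,0,0]],[0.55,[0,0,0],[0,0,0]]]'; python3 go.py .5687 -.1609 .0065
```

```text
t: 15.15
ee_pos: [0.5701, -0.1619, 0.0286]
tcp_rot: [-0.106, 0.994, -0.0, 0.001]
force: [0.0, 0.3, -0.1]
width: 0.0469
pos [ 0.5701 -0.1619  0.0286] yaw 192.15 tilt -0.09 roll -0.07 F [ 0.   0.3 -0.1] w 0.0469 t 15.15
shift mm [ 1.2  1.3 22.1]
```

```bash
python3 -m crank '[[0.55,[0.5,0.5,10],[0,0,0]],[0.55,[0,0,11],[0,0,0]],[0.55,[0,0,0],[0,0,0]],[0,[0,0,0],[0,0,0]],[0,[0,0,0],[0,0,0]],[0,[0,0,0],[0,0,0]],[0,[0,0,0],[0,0,0]],[0,[0,0,0],[0,0,0]]]' 30
python3 -m crank '[[0,[0,0,-8],[0,0,0]],[0,[0,0,-20],[0,0,0]],[0,[0,0,-30],[0,0,0]],[0,[0,0,-30],[0,0,0]],[0,[0,0,-25],[0,0,0]],[0,[0,0,-10],[0,0,0]],[0,[0,0,0],[0,0,0]],[0,[0,0,0],[0,0,0]]]'
python3 - <<'E'
from h import *
s=status.observe();p=s["ee_pos"]; M=R.from_quat(s["tcp_rot"]).as_matrix(); T=Cam("top")
print(p, T.proj([p+M[:,0]*.055+M[:,2]*-.007]))
u,v=T.proj([p+M[:,0]*.045])[0].astype(int)
try:
  h,a,c,k=boat(T,u,v,p[2]-.007,14,18); print(h,c,k,M.T@(np.r_[c,p[2]+.007]-p))
except Exception as e: print(e)
# jar mouth in top & side: save both for one view
S=Cam("side"); j=S.proj([.4215,-.0063,.08])[0].astype(int)
cv2.imwrite("pics/k7.png",np.hstack([T.crop(225,225,285,285,6.5),S.crop(j[0]-30,j[1]-25,j[0]+30,j[1]+35,6.5)])); print(j)
E
```

```text
t: 16.15
ee_pos: [0.5685, -0.161, 0.0064]
tcp_rot: [-0.106, 0.994, -0.0, 0.0]
force: [-0.5, -0.7, 0.7]
width: 0.0281
t: 17.15
ee_pos: [0.5677, -0.1606, 0.1282]
tcp_rot: [-0.106, 0.994, 0.0, -0.001]
force: [-0.8, -0.5, -0.4]
width: 0.0282
[ 0.5676964  -0.16064722  0.12820907] [[323.23404513 199.9615796 ]]
OpenCV(4.12.0) /io/opencv/modules/imgproc/src/linefit.cpp:618: error: (-215:Assertion failed) npoints2 >= 0 || npoints3 >= 0 in function 'fitLine'

[386 237]
```

View pics/k7.png

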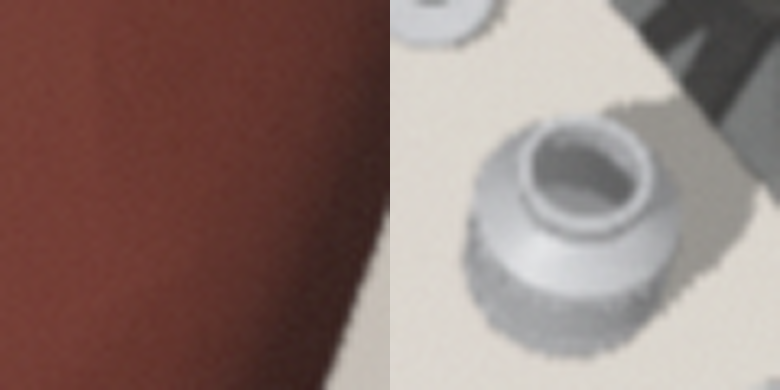

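The jar is upright with its mouth at about (386,239) in the side picture.

Run:
```python
from h import *
T=Cam("top");S=Cam("side")
print("side rim",S.plane(385.75,238.7,.08),"top rim k3",T.plane(247.0,246.7,.08), "tri",tri(T,(247.0,246.7),S,(385.75,238.7)))
th=np.linspace(0,6.283,60)
for c in [(.4215,-.0063),(.4235,-.0063),(.4255,-.0063)]:
    q=S.proj(np.c_[c[0]+.0245*np.cos(th),c[1]+.0245*np.sin(th),th*0+.08]); print(c,((q.min(0)-[356,212]+.5)*6.5+[390,0]).round(),((q.max(0)-[356,212]+.5)*6.5+[390,0]).round())
```

```text
side rim [ 0.42399506 -0.00462469  0.08      ] top rim k3 [ 0.4233172  -0.00860912  0.08      ] tri (array([ 0.42300849, -0.00711227,  0.07591654]), np.float64(0.002272175446496068))
(0.4215, -0.0063) [524. 115.] [655. 227.]
(0.4235, -0.0063) [520. 117.] [650. 230.]
(0.4255, -0.0063) [515. 120.] [646. 232.]
```

```bash
python3 -m crank '[[0,[0,0,0],[0,0,5]],[0,[0,0,0],[0,0,9]],[0,[0,0,0],[0,0,9]],[0,[0,0,0],[0,0,9]],[0,[0,0,0],[0,0,9]],[0,[0,0,0],[0,0,8]],[0,[0,0,0],[0,0,5]],[0,[0,0,0],[0,0,3.2]]]'
python3 -m crank '[[0,[7,1,0],[0,0,0]],[0,[13,1,0],[0,0,0]],[0,[18,1,0],[0,0,0]],[0,[18,1,0],[0,0,0]],[0,[18,1,0],[0,0,0]],[0,[18,1,0],[0,0,0]],[0,[16,1,0],[0,0,0]],[0,[12,0,5],[0,0,0]],[0,[7,0,7],[0,0,0]],[0,[3,0,7],[0,0,0]]]'
python3 -m crank '[[0,[0,0,4],[0,0,0]],[0,[0,0,3],[0,0,0]],[0,[0,0,0],[0,0,0]],[0,[0,0,0],[0,0,0]]]'
python3 go.py .4801 -.0629 .1014
python3 - <<'E'
from h import *
S=Cam("side"); cv2.imwrite("pics/k8.png",S.crop(345,190,425,270,7))
s=status.observe();p=s["ee_pos"]; M=R.from_quat(s["tcp_rot"]).as_matrix()
for off in (.057,.073):
    q=p+M[:,0]*(off+.0015); q[2]=p[2]-.0064+(.014 if off<.06 else .003); print(off,(S.proj(q)[0]-[345,190]+.5)*7-.5)
th=np.linspace(0,6.283,60); q=(S.proj(np.c_[.4235+.0245*np.cos(th),-.0063+.0245*np.sin(th),th*0+.08])-[345,190]+.5)*7; print("rim pred",q.min(0),q.max(0))
E
```

```text
t: 18.35
ee_pos: [0.5681, -0.1608, 0.1286]
tcp_rot: [0.384, 0.923, 0.0, -0.001]
force: [-0.5, -0.0, -0.2]
width: 0.0281
t: 19.6
ee_pos: [0.4812, -0.0638, 0.1097]
tcp_rot: [0.383, 0.924, -0.0, -0.0]
force: [0.4, 0.8, -0.7]
width: 0.028
t: 20.1
ee_pos: [0.4818, -0.0642, 0.1035]
tcp_rot: [0.383, 0.924, -0.0, 0.0]
force: [0.3, -0.1, -0.8]
width: 0.0283
pos [ 0.4818 -0.0642  0.1035] yaw 134.94 tilt -0.02 roll 0.01 F [ 0.3 -0.1 -0.8] w 0.0283 t 20.1
shift mm [ 2.2 -0.3  2.1]
0.057 [228.2754051  279.86313325]
0.073 [271.01479508 306.18767853]
rim pred [216.79397389 280.4914341 ] [357.47338152 401.51670946]
```

View pics/k8.png

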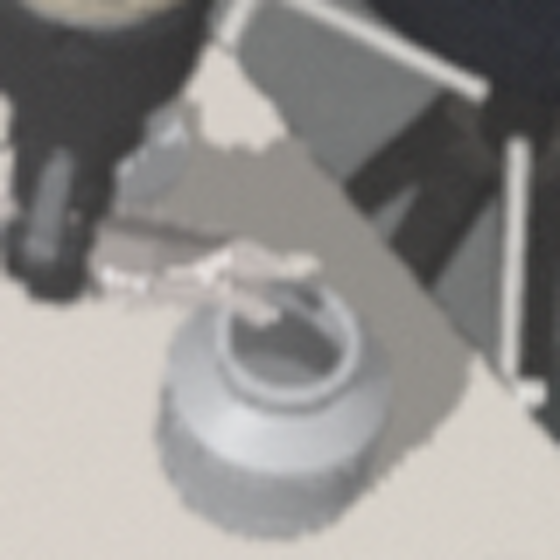

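Run:
```python
from h import *
S=Cam("side");s=status.observe();p=s["ee_pos"]; M=R.from_quat(s["tcp_rot"]).as_matrix()
def px(x,y,z):
    q=p+M[:,0]*(x+.0015)+M[:,1]*y; q[2]=p[2]-.0064+z; return ((S.proj(q)[0]-[345,190]+.5)*7-.5).round(0)
for x in (.073,.078,.083):
  for z in (.003,.009,.015,.020): print(x,z,"near",px(x,.0115,z),"far",px(x,-.0115,z))
print("body front near top",px(.035,.0145,.02),"bottom",px(.035,.0145,.003),"far",px(.035,-.0145,.02),"notch near",px(.052,.0115,0),px(.06,.0115,0.01))
cv2.imwrite("pics/k9.png",cv2.resize(S.img[212:242,352:402],None,fx=16,fy=16,interpolation=cv2.INTER_LANCZOS4))
```

```text
0.073 0.003 near [266. 334.] far [276. 279.]
0.073 0.009 near [268. 325.] far [278. 269.]
0.073 0.015 near [269. 316.] far [280. 260.]
0.073 0.02 near [271. 308.] far [282. 252.]
0.078 0.003 near [280. 337.] far [291. 282.]
0.078 0.009 near [282. 328.] far [293. 272.]
0.078 0.015 near [284. 319.] far [295. 263.]
0.078 0.02 near [286. 311.] far [297. 255.]
0.083 0.003 near [295. 340.] far [305. 284.]
0.083 0.009 near [297. 331.] far [307. 275.]
0.083 0.015 near [299. 322.] far [309. 266.]
0.083 0.02 near [300. 314.] far [311. 258.]
body front near top [159. 293.] bottom [155. 319.] far [174. 223.] notch near [204. 326.] [230. 316.]
```

View pics/k9.png

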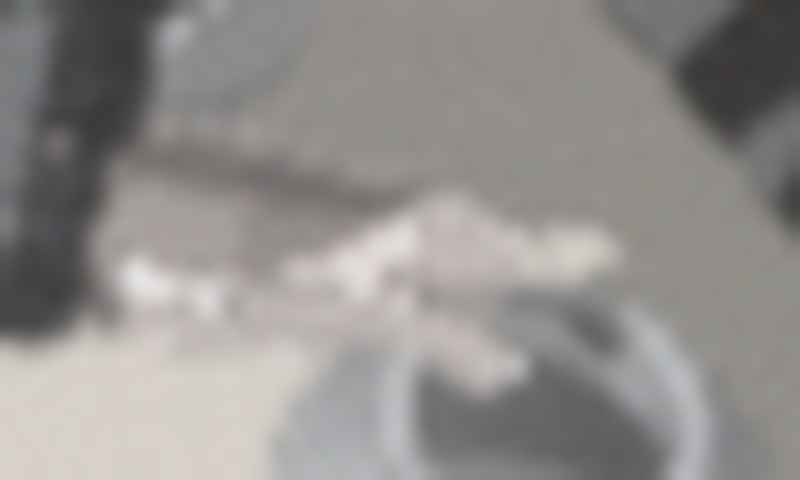

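The near prong tip is at (520,370) and the far one at about (530,260) in this crop. Both match the predicted lip to about 1.5 mm, with the rim ready under the notch. I lower the boat level.

```bash
python3 -m crank '[[0,[1,0,5],[0,0,0]],[0,[0,0,8],[0,0,0]],[0,[0,0,6],[0,0,0]],[0,[0,0,3],[0,0,0]],[0,[0,0,0],[0,0,0]],[0,[0,0,0],[0,0,0]],[0,[0,0,0],[0,0,0]]]'
python3 go.py .4811 -.0635 .0794
```

```text
t: 21.08
ee_pos: [0.4811, -0.0634, 0.0816]
tcp_rot: [0.383, 0.924, 0.0, 0.0]
force: [-0.1, 0.2, -1.0]
width: 0.0283
pos [ 0.4811 -0.0634  0.0816] yaw 134.96 tilt -0.03 roll 0.01 F [-0.1  0.2 -1. ] w 0.0283 t 21.075
shift mm [-0.1 -0.1  2.2]
```

```bash
python3 -m crank '[[0,[0,0,2],[0,0,0]],[0,[0,0,0],[0,0,0]],[0,[0.6,0,-6.5],[0,-5,0]],[0,[0.6,0,-6.5],[0,-5,0]],[0,[0.6,0,-6.5],[0,-5,0]],[0,[0.6,0,-6.5],[0,-5,0]],[0,[0.6,0,-6.5],[0,-5,0]],[0,[0,0,0],[0,0,0]],[0,[0,0,0],[0,0,0]]]'
cat > lip.py <<'E'
from h import *
s=status.observe();p=s["ee_pos"]; M=R.from_quat(s["tcp_rot"]).as_matrix()
l=p+M@[.075,0,.0034]; d=l-[.4235,-.0063,.08]; print("lip rel mouth mm",(d*1e3).round(1),"tilt",np.degrees(np.arcsin(M[2,0])).round(1),"along",(1e3*d@[-.7071,.7071,0]).round(1),"F",s["force"].round(1),"q",s["qpos"].round(2))
E
python3 lip.py
```

```text
t: 22.2
ee_pos: [0.4752, -0.0573, 0.1108]
tcp_rot: [0.374, 0.902, -0.083, 0.2]
force: [-0.3, -0.2, -0.6]
width: 0.0288
lip rel mouth mm [ 4.7 -3.9 -3.9] tilt -24.9 along -6.0 F [-0.3 -0.2 -0.6] q [-0.1  -0.23  2.28 -0.39  0.79 -0.65]
```

```bash
python3 -m crank '[[0,[0.6,0,-6.5],[0,-5,0]],[0,[0.6,0,-6.5],[0,-5,0]],[0,[0.6,0,-6.5],[0,-5,0]],[0,[0.6,0,-6.5],[0,-5,0]],[0,[0,0,0],[0,0,0]],[0,[0,0,0],[0,0,0]],[0,[0,0,0],[0,0,0]],[0,[0,0,0],[0,0,0]],[0,[0,0,0],[0,0,0]],[0,[0,0,0],[0,0,0]]]'
python3 lip.py
python3 -m crank '[[0,[-0.6,0,6.5],[0,5,0]],[0,[-0.6,0,6.5],[0,5,0]],[0,[-0.6,0,6.5],[0,5,0]],[0,[-0.6,0,6.5],[0,5,0]],[0,[0,0,0],[0,0,0]]]'
python3 lip.py
python3 - <<'E'
from h import *
S=Cam("side"); cv2.imwrite("pics/k10.png",S.crop(340,180,425,260,8))
E
```

```text
t: 23.45
ee_pos: [0.4636, -0.0461, 0.1311]
tcp_rot: [0.354, 0.853, -0.147, 0.353]
force: [-0.4, -0.4, -0.6]
width: 0.0283
lip rel mouth mm [ 4.3 -4.  -4.3] tilt -45.0 along -5.9 F [-0.4 -0.4 -0.6] q [ 0.14 -0.31  2.44 -0.99  0.74  0.02]
t: 24.08
ee_pos: [0.477, -0.0596, 0.1128]
tcp_rot: [0.375, 0.901, -0.083, 0.201]
force: [-0.7, 0.0, -0.3]
width: 0.0285
lip rel mouth mm [ 6.7 -6.1 -2.1] tilt -25.1 along -9.1 F [-0.7  0.  -0.3] q [-0.1  -0.23  2.27 -0.39  0.79 -0.65]
```

```bash
python3 -m crank '[[0,[-12.7,0,-27],[0,0,0]],[0,[0,0,0],[0,8.4,0]],[0,[0,0,0],[0,8.4,0]],[0,[0,0,0],[0,8.3,0]],[0,[0,0,-10],[0,0,-10]],[0,[0,0,-10],[0,0,-10]],[0,[0,0,0],[0,0,0]],[0,[0,0,0],[0,0,0]]]'
sed -i 's/h,a,c,k=boat(T,\*p,0)/h,a,c,k=boat(T,*p,.017*(n=="D"))/; s/D=(370,196)/D=(371,196)/' m.py; python3 m.py; python3 go.py .5689 -.2833 .12
```

```text
t: 25.12
ee_pos: [0.4754, -0.0581, 0.1612]
tcp_rot: [0.218, 0.976, -0.0, -0.001]
force: [-0.7, -0.6, -0.3]
width: 0.0279
bench 169.0
A OpenCV(4.12.0) /io/opencv/modules/imgproc/src/linefit.cpp:618: error: (-215:Assertion failed) npoints2 >= 0 || npoints3 >= 0 in function 'fitLine'

C attempt to get argmax of an empty sequence
D 196.69 [ 0.5178 -0.2996] 74 mid [ 0.5724 -0.2833] lat -0.0005
[ 0.4755 -0.0581  0.1612] yaw 154.82722450109748
pos [ 0.4755 -0.0581  0.1612] yaw 154.83 tilt 0.13 roll -0.02 F [0.2 0.4 0.3] w 0.028 t 25.175
shift mm [-180.4 -164.    40.8]
```

```bash
python3 -m crank '[[0,[0,0,0],[0,0,-8.4]],[0,[0,0,0],[0,0,-8.4]],[0,[0,0,0],[0,0,-8.4]],[0,[0,0,0],[0,0,-8.5]],[0,[0,0,0],[0,0,-8.5]]]'
python3 -m crank '[[0,[-4.8,-48.6,8],[0,0,0]],[0,[-4.8,-48.6,8],[0,0,0]],[0,[-4.8,-48.6,8],[0,0,0]],[0,[-4.8,-48.6,8],[0,0,0]],[0,[-4.8,-48.6,8],[0,0,0]],[0,[0,0,20],[0,0,0]],[0,[0,0,10],[0,0,0]],[0,[0,0,0],[0,0,0]],[0,[0,0,0],[0,0,0]],[0,[0,0,0],[0,0,0]]]'
python3 go.py .5697 -.2835 .0410
python3 - <<'E'
from h import *
S=Cam("side"); T=Cam("top"); cv2.imwrite("pics/k11.png",np.hstack([cv2.imread("pics/k10.png")[:640:,:][:600,:400] if 0 else cv2.resize(cv2.imread("pics/k10.png"),(400,376)),S.crop(250,160,320,226,5.7)[:376,:399]]))
E
```

```text
t: 25.8
ee_pos: [0.4756, -0.0584, 0.1613]
tcp_rot: [-0.151, 0.989, 0.001, -0.001]
force: [-0.3, 0.1, -0.9]
width: 0.0281
t: 27.05
ee_pos: [0.5713, -0.2833, 0.0926]
tcp_rot: [-0.149, 0.989, 0.0, 0.0]
force: [-0.5, 0.6, -0.3]
width: 0.0279
pos [ 0.5713 -0.2833  0.0926] yaw 197.19 tilt -0.02 roll 0.01 F [-0.5  0.6 -0.3] w 0.0279 t 27.05
shift mm [ 1.6  0.3 51.6]
```

View pics/k11.png

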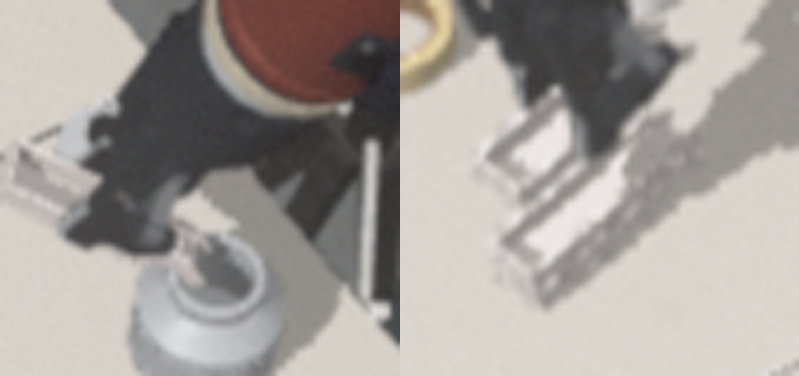

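The held boat shows no ball and lines up over the stack. I lower it to the third layer.

```bash
python3 -m crank '[[0,[0.6,0,20],[0,0,0]],[0,[0.5,0,15],[0,0,0]],[0,[0,0,8],[0,0,0]],[0,[0,0,4],[0,0,0]],[0,[0,0,2],[0,0,0]],[0,[0,0,2],[0,0,0]],[0,[0,0,0],[0,0,0]],[0,[0,0,0],[0,0,0]],[0,[0,0,0],[0,0,0]]]'
```

```text
t: 28.28
ee_pos: [0.5701, -0.2842, 0.0412]
tcp_rot: [-0.149, 0.989, 0.0, -0.0]
force: [0.6, 0.3, 3.8]
width: 0.028
```

```bash
python3 -m crank '[[0.5,[0,0,0],[0,0,0]],[0.5,[0,0,0],[0,0,0]],[0.5,[0,0,0],[0,0,0]],[0.5,[0,0,-15],[0,0,0]],[0.5,[0,0,-40],[0,0,0]],[0.55,[0,0,-40],[0,0,0]],[0.55,[0,0,0],[0,0,6]],[0.55,[0,0,0],[0,0,6.3]],[0.55,[0,0,0],[0,0,0]]]'
python3 - <<'E'
from h import *
T=Cam("top"); S=Cam("side"); b=np.median(T.img[180:290,240:420,0]); print("bench",b)
B=cv2.resize(T.img[155:225,195:240,0],None,fx=4,fy=4).astype(int)
r=(B>b*1.17); n,l,st,ce=cv2.connectedComponentsWithStats(r.astype(np.uint8)); i=1+np.argmax(st[1:,4]); print(st[i],ce[i])
y,x=np.nonzero(l==i); f=y.max()-2; k=y>=f-2; u,v=(x[k].mean()+.5)/4-.5+195,(f+.5)/4-.5+155; print("crest px",u,v,T.plane(u,v,.014), "ramp top mid",[(x[y==yy].mean()/4+195).round(1) for yy in (y.min()+3,y.max()-6)])
cv2.imwrite("pics/a.png",S.crop(320,280,390,340,4)); 
for q in [(.5914,.0804)]:
    d=np.array([np.cos(np.radians(184.7)),np.sin(np.radians(184.7))]); print("pred crest click",np.array(q)+.057*d)
s=status.observe(); print(s["ee_pos"])
E
python3 go.py .5900 .0804 .13
```

```text
t: 29.4
ee_pos: [0.57, -0.2842, 0.1367]
tcp_rot: [-0.043, 0.999, 0.0, -0.0]
force: [0.2, -0.0, 0.3]
width: 0.0468
bench 56.0
[    0     0   180   280 49564] [ 88.22631345 137.35511662]
crest px 212.00285714285715 223.875 [0.48521215 0.08733186 0.014     ] ramp top mid [np.float64(217.4), np.float64(212.9)]
pred crest click [0.53459167 0.07572951]
[ 0.56978832 -0.28408068  0.13605197]
pos [ 0.5698 -0.2841  0.1361] yaw 184.98 tilt 0.04 roll 0.05 F [-0.2  0.2 -0.5] w 0.0467 t 29.5
shift mm [-51.8 361.3   6.4]
```

Run:
```python
from h import *
T=Cam("top"); b=np.median(T.img[195:225,230:255,0]); print("bench",b)
B=cv2.resize(T.img[155:225,202:234,0],None,fx=4,fy=4).astype(int)
r=(B>b*1.17); n,l,st,ce=cv2.connectedComponentsWithStats(r.astype(np.uint8)); o=np.argsort(-st[1:,4])[:3]+1; print(st[o])
i=o[0]; y,x=np.nonzero(l==i); f=np.percentile(y,98); k=y>=f-4; u,v=(x[k].mean()+.5)/4-.5+202,(f+.5)/4-.5+155; print("crest px",u,v,T.plane(u,v,.014))
```

```text
bench 183.0
[[  53  147   30   44 1051]
 [  76   94    9   23  108]
 [  33   82    6   25   92]]
crest px 218.18793706293707 201.875 [0.53853247 0.07591765 0.014     ]
```

```bash
python3 -m crank '[[0.55,[-6.7,45.1,0],[0,0,0]],[0.55,[-6.7,45.1,0],[0,0,0]],[0.55,[-6.7,45.1,0],[0,0,0]],[0.55,[-6.7,45.1,0],[0,0,0]],[0.55,[-6.7,45.1,0],[0,0,0]],[0.55,[-6.7,45.1,0],[0,0,0]],[0.55,[-6.7,45.1,0],[0,0,0]],[0.55,[-6.7,45.4,0],[0,0,0]],[0.55,[0,0,40],[0,0,0]],[0.55,[0,0,40],[0,0,0]]]'
python3 -m crank '[[0.55,[0,0,20],[0,0,0]],[0.55,[0,0,0],[0,0,0]],[0.55,[0,0,0],[0,0,0]],[0.55,[0,0,0],[0,0,0]]]';python3 go.py .5920 .0804 .0065
```

```text
t: 30.8
ee_pos: [0.5931, 0.0814, 0.0557]
tcp_rot: [-0.044, 0.999, 0.001, 0.0]
force: [-0.2, -0.3, -0.2]
width: 0.0471
t: 31.3
ee_pos: [0.594, 0.0803, 0.0379]
tcp_rot: [-0.042, 0.999, 0.001, 0.001]
force: [0.6, -0.1, 0.6]
width: 0.047
pos [0.594  0.0803 0.0379] yaw 184.84 tilt -0.12 roll 0.06 F [ 0.6 -0.1  0.6] w 0.047 t 31.3
shift mm [ 2.   0.2 31.4]
```

```bash
python3 -m crank '[[0.55,[1,0,12],[0,0,0]],[0.55,[0,0,12],[0,0,0]],[0.55,[0,0,5],[0,0,0]],[0.55,[0,0,0],[0,0,0]],[0.55,[0,0,0],[0,0,0]]]';python3 go.py .5920 .0804 .0065
```

```text
t: 31.92
ee_pos: [0.5916, 0.0804, 0.007]
tcp_rot: [-0.042, 0.999, 0.001, -0.0]
force: [-0.0, -0.2, -0.8]
width: 0.0472
pos [0.5916 0.0804 0.007 ] yaw 184.85 tilt 0.05 roll 0.08 F [-0.  -0.2 -0.8] w 0.0472 t 31.925
shift mm [-0.4 -0.1  0.5]
```

```bash
python3 -m crank '[[0,[0,0,0],[0,0,0]],[0,[0,0,0],[0,0,0]],[0,[0,0,0],[0,0,0]],[0,[0,0,0],[0,0,0]],[0,[0,0,0],[0,0,0]]]' 30
python3 -m crank '[[0,[0,0,-8],[0,0,0]],[0,[0,0,-20],[0,0,0]],[0,[0,0,-30],[0,0,0]],[0,[0,0,-30],[0,0,0]],[0,[0,0,-25],[0,0,0]],[0,[0,0,-10],[0,0,0]],[0,[0,0,0],[0,0,0]],[0,[0,0,0],[0,0,0]]]'
python3 -m crank '[[0,[6,-6.6,0],[0,0,0]],[0,[12,-13.3,0],[0,0,0]],[0,[15,-16,0],[0,0,0]],[0,[16,-17.3,0],[0,0,0]],[0,[16,-17.3,0],[0,0,0]],[0,[16,-17.3,0],[0,0,0]],[0,[15,-16,0],[0,0,0]],[0,[12,-13.3,0],[0,0,0]],[0,[10,-10.6,0],[0,0,0]],[0,[5.6,-5.2,0],[0,0,0]]]'
python3 -m crank '[[0,[0,0,0],[0,0,4]],[0,[0,0,0],[0,0,8]],[0,[0,0,0],[0,0,9]],[0,[0,0,0],[0,0,9]],[0,[0,0,0],[0,0,9]],[0,[0,0,0],[0,0,7]],[0,[0,0,0],[0,0,3.9]],[0,[0,0,0],[0,0,0]],[0,[0,0,0],[0,0,0]],[0,[0,0,0],[0,0,0]]]'
python3 go.py .4797 -.0625 .1020
```

```text
t: 32.55
ee_pos: [0.5918, 0.0804, 0.0074]
tcp_rot: [-0.042, 0.999, 0.001, -0.0]
force: [0.1, 0.9, 4.6]
width: 0.0284
t: 33.55
ee_pos: [0.5906, 0.0803, 0.1287]
tcp_rot: [-0.042, 0.999, 0.001, -0.002]
force: [0.0, 0.4, -0.6]
width: 0.0283
t: 34.8
ee_pos: [0.4791, -0.0633, 0.1298]
tcp_rot: [-0.042, 0.999, 0.001, -0.001]
force: [-0.2, 0.5, -0.4]
width: 0.0282
t: 36.05
ee_pos: [0.4796, -0.0626, 0.1298]
tcp_rot: [0.383, 0.924, 0.0, -0.001]
force: [-0.6, 0.2, -0.5]
width: 0.0281
pos [ 0.4796 -0.0626  0.1298] yaw 135.0 tilt 0.1 roll 0.0 F [-0.6  0.2 -0.5] w 0.0281 t 36.05
shift mm [-0.   0.1 27.8]
```

```bash
python3 -m crank '[[0,[0,0,10],[0,0,0]],[0,[0,0,10],[0,0,0]],[0,[0,0,7],[0,0,0]],[0,[0,0,0],[0,0,0]],[0,[0,0,0],[0,0,0]],[0,[0,0,0],[0,0,0]]]'
python3 go.py .4797 -.0625 .1020
python3 - <<'E'
from h import *
s=status.observe();p=s["ee_pos"]; M=R.from_quat(s["tcp_rot"]).as_matrix(); S=Cam("side")
cv2.imwrite("pics/k12.png",cv2.resize(S.img[212:249,352:402],None,fx=16,fy=16,interpolation=cv2.INTER_LANCZOS4))
f=lambda q:((S.proj(q)-[352,212]+.5)*16-.5).round(0)
def px(x,y,z):
    q=p+M[:,0]*x+M[:,1]*y; q[2]=p[2]-.007+z; return f(q)[0]
for x in (.070,.0725,.075,.0775): print("lip at TCP+",x,"near",px(x,.0115,.012),"far",px(x,-.0115,.012))
th=np.linspace(0,6.283,60); q=f(np.c_[.4235+.0245*np.cos(th),-.0063+.0245*np.sin(th),th*0+.08]); print("rim",q.min(0),q.max(0))
E
```

```text
t: 36.8
ee_pos: [0.4799, -0.0627, 0.1032]
tcp_rot: [0.383, 0.924, 0.0, -0.0]
force: [-0.2, -0.3, -0.7]
width: 0.0283
pos [ 0.4799 -0.0627  0.1032] yaw 134.95 tilt 0.06 roll 0.02 F [-0.2 -0.3 -0.7] w 0.0283 t 36.8
shift mm [ 0.3 -0.   1.2]
lip at TCP+ 0.07 near [488. 380.] far [513. 252.]
lip at TCP+ 0.0725 near [505. 383.] far [529. 256.]
lip at TCP+ 0.075 near [521. 387.] far [546. 259.]
lip at TCP+ 0.0775 near [538. 390.] far [562. 263.]
rim [383. 289.] [705. 565.]
```

View pics/k12.png

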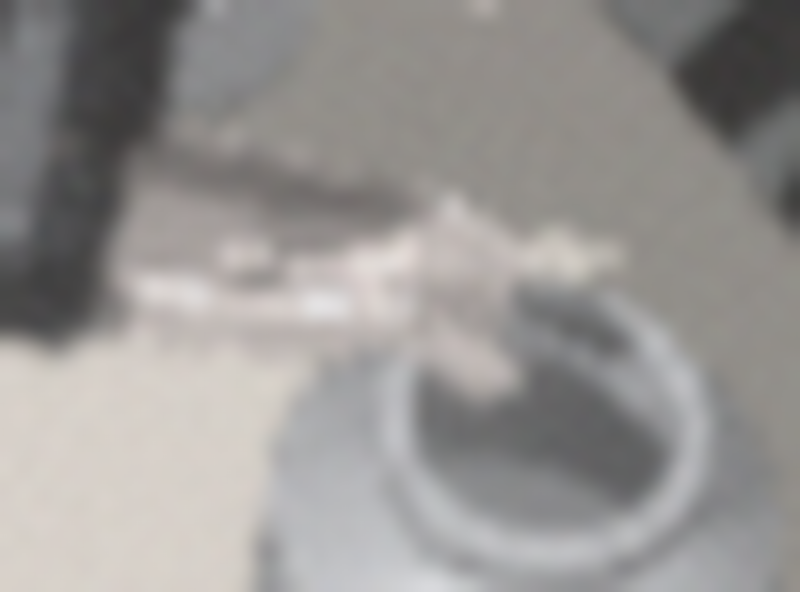

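The jar is unmoved: the rim spans columns 383 to 708 as predicted. The near prong tip at (518,385) puts the lip about 6 mm short of the mouth's centre. I lower the boat level and tip it.

```bash
python3 -m crank '[[0,[0,0,5],[0,0,0]],[0,[0,0,8],[0,0,0]],[0,[0,0,6],[0,0,0]],[0,[0,0,3],[0,0,0]],[0,[0,0,1],[0,0,0]],[0,[0,0,0],[0,0,0]],[0,[0,0,0],[0,0,0]],[0,[0,0,0],[0,0,0]]]'
python3 lip.py
```

```text
t: 37.85
ee_pos: [0.4794, -0.0624, 0.0799]
tcp_rot: [0.383, 0.924, 0.0, -0.001]
force: [-1.9, 2.4, 2.0]
width: 0.0284
lip rel mouth mm [ 2.9 -3.  -3.3] tilt 0.1 along -4.2 F [-1.9  2.4  2. ] q [-0.29  0.05  2.02  0.    1.07 -1.08]
```

```bash
python3 -m crank '[[0,[0,0,-3],[0,0,0]],[0,[2,0,0],[0,0,0]],[0,[0,0,2],[0,0,0]],[0,[0,0,0],[0,0,0]],[0,[0,0,0],[0,0,0]],[0,[0,0,0],[0,0,0]]]'
python3 lip.py
```

```text
t: 38.6
ee_pos: [0.4782, -0.0612, 0.0808]
tcp_rot: [0.383, 0.924, 0.0, -0.001]
force: [0.4, -1.0, -0.7]
width: 0.0283
lip rel mouth mm [ 1.7 -1.8 -2.4] tilt 0.1 along -2.4 F [ 0.4 -1.  -0.7] q [-0.29  0.05  2.02  0.    1.07 -1.08]
```

```bash
python3 -m crank '[[0,[0.6,0,-6.5],[0,-5,0]],[0,[0.6,0,-6.5],[0,-5,0]],[0,[0.6,0,-6.5],[0,-5,0]],[0,[0.6,0,-6.5],[0,-5,0]],[0,[0.6,0,-6.5],[0,-5,0]],[0,[0,0,0],[0,0,0]],[0,[0,0,0],[0,0,0]],[0,[0,0,0],[0,0,0]]]'
python3 lip.py
python3 -m crank '[[0,[0.6,0,-6.5],[0,-5,0]],[0,[0.6,0,-6.5],[0,-5,0]],[0,[0.6,0,-6.5],[0,-5,0]],[0,[0.6,0,-6.5],[0,-5,0]],[0,[0,0,0],[0,0,0]],[0,[0,0,0],[0,0,0]],[0,[0,0,0],[0,0,0]],[0,[0,0,0],[0,0,0]],[0,[0,0,0],[0,0,0]],[0,[0,0,0],[0,0,0]]]'
python3 lip.py
python3 - <<'E'
from h import *
for n in("top","side"): cv2.imwrite(f"pics/pour_{n}.png",Cam(n).img)
E
```

```text
t: 39.6
ee_pos: [0.4727, -0.0556, 0.1124]
tcp_rot: [0.374, 0.902, -0.082, 0.199]
force: [-0.3, -0.2, 0.5]
width: 0.0281
lip rel mouth mm [ 2.2 -2.1 -2.3] tilt -24.9 along -3.0 F [-0.3 -0.2  0.5] q [-0.09 -0.24  2.28 -0.39  0.79 -0.65]
t: 40.85
ee_pos: [0.4609, -0.044, 0.1327]
tcp_rot: [0.354, 0.854, -0.146, 0.353]
force: [-0.7, 0.3, 0.1]
width: 0.0282
lip rel mouth mm [ 1.6 -1.8 -2.6] tilt -44.9 along -2.4 F [-0.7  0.3  0.1] q [ 0.15 -0.32  2.44 -0.98  0.75  0.02]
```

```bash
python3 -m crank '[[0,[-28,0,-28],[0,0,0]],[0,[0,0,0],[0,9,0]],[0,[0,0,0],[0,9,0]],[0,[0,0,0],[0,9,0]],[0,[0,0,0],[0,9,0]],[0,[0,0,0],[0,9,0]],[0,[0,0,0],[0,0,-10]],[0,[0,0,0],[0,0,-10]],[0,[0,0,0],[0,0,0]],[0,[0,0,0],[0,0,0]]]'
sed -i 's/.017\*(n=="D")/.034*(n=="D")/;s/D=(371,196)/D=(372,196)/' m.py
sed -i 's/b=np.median(c.img\[180:290,180:420,0\])/b=np.median(c.img[195:240,335:350,0])/' h.py; python3 m.py 2>&1 | grep -v rror; python3 go.py .5697 -.2835 .12
```

```text
t: 42.2
ee_pos: [0.4606, -0.0443, 0.172]
tcp_rot: [0.219, 0.976, -0.003, 0.003]
force: [0.1, 0.4, -1.2]
width: 0.0283
bench 167.0
A attempt to get argmax of an empty sequence
C attempt to get argmax of an empty sequence
D 197.98 [ 0.518  -0.2997] 77 mid [ 0.5722 -0.2821] lat 0.0008
[ 0.4606 -0.0442  0.1721] yaw 154.73682229005598
pos [ 0.4606 -0.0442  0.1721] yaw 154.74 tilt -0.36 roll -0.22 F [-0.7  0.  -0.9] w 0.0283 t 42.25
shift mm [-200.4 -169.6   54. ]
```

```bash
python3 -m crank '[[0,[0,0,0],[0,0,-8.5]],[0,[0,0,0],[0,0,-8.5]],[0,[0,0,0],[0,0,-8.5]],[0,[0,0,0],[0,0,-8.5]],[0,[0,0,0],[0,0,-8.4]]]'
python3 -m crank '[[0,[-5.5,-43.5,10],[0,0,0]],[0,[-5.5,-43.5,10],[0,0,0]],[0,[-5.5,-43.5,10],[0,0,0]],[0,[-5.5,-43.5,10],[0,0,0]],[0,[-5.5,-43.5,10],[0,0,0]],[0,[-5.5,-43.5,10],[0,0,0]],[0,[0,0,0],[0,0,0]],[0,[0,0,0],[0,0,0]],[0,[0,0,0],[0,0,0]],[0,[0,0,0],[0,0,0]]]'
python3 go.py .5688 -.2838 .058
python3 - <<'E'
from h import *
S=Cam("side"); s=status.observe(); p=s["ee_pos"]; M=R.from_quat(s["tcp_rot"]).as_matrix()
# brightness samples of the held boat's floor behind the fingers
for x in (-.012,-.018,-.024,-.03,-.036):
    r=[]
    for y in (-.008,-.004,0,.004,.008):
        q=p+M[:,0]*x+M[:,1]*y; q[2]=p[2]-.007+.004; u,v=S.proj(q)[0].round().astype(int); r.append(int(S.img[v,u].mean()))
    print(x,r)
cv2.imwrite("pics/s4.png",S.img)
E
```

```text
t: 42.88
ee_pos: [0.4607, -0.0442, 0.1721]
tcp_rot: [-0.152, 0.988, -0.003, 0.002]
force: [0.2, -0.2, 0.3]
width: 0.028
t: 44.12
ee_pos: [0.5701, -0.2833, 0.1146]
tcp_rot: [-0.151, 0.989, -0.004, 0.002]
force: [-0.5, -0.4, -0.8]
width: 0.0281
pos [ 0.5701 -0.2833  0.1146] yaw 197.33 tilt -0.14 roll -0.43 F [-0.5 -0.4 -0.8] w 0.0281 t 44.125
shift mm [ 1.5  0.3 56.6]
-0.012 [230, 231, 229, 220, 147]
-0.018 [230, 230, 223, 208, 158]
-0.024 [225, 227, 218, 217, 145]
-0.03 [166, 167, 173, 222, 146]
-0.036 [187, 208, 206, 189, 169]
```

The rear floor samples are bright, so no ball is left there. The stack is unmoved, so I lower to the fourth layer.

```bash
python3 -m crank '[[0,[0.8,0,20],[0,0,0]],[0,[0.4,0,18],[0,0,0]],[0,[0,0,8],[0,0,0]],[0,[0,0,4],[0,0,0]],[0,[0,0,3],[0,0,0]],[0,[0,0,2],[0,0,0]],[0,[0,0,1],[0,0,0]],[0,[0,0,0],[0,0,0]],[0,[0,0,0],[0,0,0]],[0,[0,0,0],[0,0,0]]]'; python3 go.py .5688 -.2838 .058
```

```text
t: 45.42
ee_pos: [0.5698, -0.2853, 0.0591]
tcp_rot: [-0.15, 0.989, -0.004, 0.002]
force: [-0.0, -0.5, 5.1]
width: 0.0281
pos [ 0.5698 -0.2853  0.0591] yaw 197.28 tilt -0.19 roll -0.49 F [-0.  -0.5  5.1] w 0.0281 t 45.425
shift mm [0.5 1.8 1.1]
```

```bash
python3 -m crank '[[0.5,[0,0,0],[0,0,0]],[0.5,[0,0,0],[0,0,0]],[0.5,[0,0,0],[0,0,0]],[0.5,[0,0,-15],[0,0,0]],[0.5,[0,0,-40],[0,0,0]],[0.5,[0,0,-40],[0,0,0]],[0.55,[-10,50,0],[0,0,0]],[0.55,[-10,50,0],[0,0,0]],[0.55,[20,50,0],[0,0,0]],[0.55,[30,50,0],[0,0,0]]]'
python3 -m crank '[[0.55,[0,0,0],[0,0,0]],[0.55,[0,0,0],[0,0,0]]]'
sed -i 's/.034\*(n=="D")/.051*(n=="D")/;s/D=(372,196)/D=(374,196)/' m.py;python3 m.py 2>&1 | grep -v rror
python3 - <<'E'
from h import *
T=Cam("top");S=Cam("side"); cv2.imwrite("pics/f_top.png",T.img); cv2.imwrite("pics/f_side.png",S.img)
def knobs(c):
    g=c.img.max(2)[150:300] ; n,l,st,ce=cv2.connectedComponentsWithStats((g<75).astype(np.uint8)); return [(ce[i]+[0,150]).round(1).tolist()+[int(st[i,4])] for i in range(1,n) if 25<st[i,4]<110]
print("top",knobs(T)); print("side",knobs(S)); print("pred lid",T.proj([.3995,-.1395,.028])[0],S.proj([.3995,-.1395,.028])[0])
E
```

```text
t: 46.68
ee_pos: [0.4804, -0.1009, 0.1526]
tcp_rot: [-0.151, 0.989, -0.004, 0.002]
force: [0.1, 0.1, 0.4]
width: 0.0471
t: 46.92
ee_pos: [0.4817, -0.1026, 0.153]
tcp_rot: [-0.15, 0.989, -0.004, 0.003]
force: [-0.4, -0.5, -0.6]
width: 0.0469
bench 168.0
A attempt to get argmax of an empty sequence
C attempt to get argmax of an empty sequence
D 197.42 [ 0.5194 -0.301 ] 79 mid [ 0.5738 -0.284 ] lat -0.0004
[ 0.4822 -0.1031  0.153 ] yaw 197.26488791292994
top [[308.1, 260.7, 47], [53.0, 292.0, 107]]
side []
pred lid [308.00735561 260.06611553] [361.56147073 207.62611735]
```

Run:
```python
from h import *
def m(a,b,u0,v0,u1,v1,k=6):
    A=cv2.imread(a,0);B=cv2.imread(b,0); t=cv2.resize(A[v0:v1,u0:u1],None,fx=6,fy=6,interpolation=cv2.INTER_CUBIC); w=cv2.resize(B[v0-6:v1+6,u0-6:u1+6],None,fx=6,fy=6,interpolation=cv2.INTER_CUBIC)
    r=cv2.matchTemplate(w,t,cv2.TM_CCOEFF_NORMED); _,s,_,l=cv2.minMaxLoc(r); return s,(l[0]/6-6,l[1]/6-6)
for b in("pour_side","s4","f_side"): print("side jar body",b,m("pics/side0.png",f"pics/{b}.png",364,250,404,268))
print("bystanders top bottle/tape", m("pics/top0.png","pics/f_top.png",412,160,455,275))
print("stray/bench diff near jar (side):")
d=cv2.absdiff(cv2.imread("pics/side0.png"),cv2.imread("pics/f_side.png")).max(2); d=cv2.GaussianBlur(d,(3,3),0)
n,l,st,ce=cv2.connectedComponentsWithStats((d>35).astype(np.uint8))
print([(ce[i].round().astype(int).tolist(),int(st[i,4])) for i in range(1,n) if st[i,4]>8])
```

```text
side jar body pour_side (0.9987466335296631, (0.0, 0.0))
side jar body s4 (0.998569667339325, (0.0, 0.0))
side jar body f_side (0.9986314177513123, (0.0, 0.0))
bystanders top bottle/tape (0.997761607170105, (0.0, 0.0))
stray/bench diff near jar (side):
[([507, 21], 3927), ([631, 2], 30), ([638, 7], 11), ([389, 40], 777), ([390, 72], 2717), ([608, 94], 763), ([528, 90], 352), ([362, 102], 10), ([510, 117], 370), ([593, 159], 5217), ([334, 112], 9), ([524, 132], 18), ([490, 142], 135), ([347, 181], 1841), ([435, 174], 161), ([294, 173], 11), ([296, 189], 395), ([276, 187], 69), ([317, 226], 119), ([302, 230], 74), ([386, 237], 181), ([335, 268], 127), ([315, 274], 60), ([366, 298], 70), ([351, 309], 21), ([336, 317], 78)]
```

```bash
python3 -m crank '[[0.6,[0,0,0],[-0.4,0,8.6]],[0.6,[0,0,0],[0,0,8.7]],[0.6,[41,-18,30],[0,0,0]],[0.6,[41,-18,30],[0,0,0]],[0.6,[0,0,20],[0,0,0]],[0.6,[0,0,0],[0,0,0]],[0.6,[0,0,0],[0,0,0]],[0.6,[0,0,0],[0,0,0]]]'; python3 go.py .3998 -.1396 .0212
```

```text
t: 48.08
ee_pos: [0.4001, -0.1386, 0.0724]
tcp_rot: [-0.0, 1.0, -0.0, 0.002]
force: [-0.1, 0.3, 0.9]
width: 0.0513
pos [ 0.4001 -0.1386  0.0724] yaw 180.0 tilt -0.24 roll -0.02 F [-0.1  0.3  0.9] w 0.0513 t 48.075
shift mm [ 0.6 -1.  51.2]
```

```bash
python3 -m crank '[[0.6,[1.6,-1,25],[0,0,0]],[0.6,[0,0,17],[0,0,0]],[0.6,[0,0,8],[0,0,0]],[0.6,[0,0,0],[0,0,0]],[0.6,[0,0,0],[0,0,0]],[0,[0,0,0],[0,0,0]],[0,[0,0,0],[0,0,0]],[0,[0,0,0],[0,0,0]],[0,[0,0,0],[0,0,0]]]' 60; python3 go.py .3985 -.1396 .0212
python3 -m crank '[[0,[0,0,-10],[0,0,0]],[0,[0,0,-30],[0,0,0]],[0,[0,0,-40],[0,0,0]],[0,[0,0,-40],[0,0,0]],[0,[0,0,0],[0,0,0]],[0,[0,0,0],[0,0,0]],[0,[0,0,0],[0,0,0]]]'; python3 go.py .4230 -.0063 .14
```

```text
t: 49.2
ee_pos: [0.3978, -0.1395, 0.0219]
tcp_rot: [0.0, 1.0, 0.0, 0.002]
force: [-1.6, 0.2, 5.5]
width: 0.0167
pos [ 0.3978 -0.1395  0.0219] yaw 179.98 tilt -0.18 roll 0.01 F [-1.6  0.2  5.5] w 0.0167 t 49.2
shift mm [-0.7 -0.1  0.7]
t: 50.08
ee_pos: [0.3958, -0.1385, 0.1396]
tcp_rot: [0.0, 1.0, 0.001, -0.0]
force: [-0.7, -0.3, -0.9]
width: 0.0165
pos [ 0.3958 -0.1385  0.1396] yaw 179.98 tilt 0.03 roll 0.14 F [-0.7 -0.3 -0.9] w 0.0165 t 50.075
shift mm [-2.710e+01  1.322e+02 -1.000e-01]
```

```bash
python3 -m crank '[[0,[-7,33,0],[0,0,0]],[0,[-7,33,0],[0,0,0]],[0,[-7,33,0],[0,0,0]],[0,[-6,33,0],[0,0,0]],[0,[0,0,15],[0,0,0]],[0,[0,0,10],[0,0,0]],[0,[0,0,0],[0,0,0]],[0,[0,0,0],[0,0,0]],[0,[0,0,0],[0,0,0]],[0,[0,0,0],[0,0,0]]]'; python3 go.py .4230 -.0063 .0939
```

```text
t: 51.32
ee_pos: [0.4244, -0.0074, 0.1168]
tcp_rot: [0.0, 1.0, 0.0, 0.002]
force: [0.5, -0.6, -1.7]
width: 0.0167
pos [ 0.4244 -0.0074  0.1168] yaw 179.95 tilt -0.18 roll 0.04 F [ 0.5 -0.6 -1.7] w 0.0167 t 51.325
shift mm [ 1.5  1.1 22.9]
```

```bash
python3 -m crank '[[0,[1,0.8,6],[0,0,0]],[0,[0,0,5],[0,0,0]],[0,[0,0,5],[0,0,0]],[0,[0,0,4],[0,0,0]],[0,[0,0,2],[0,0,0]],[0,[0,0,1],[0,0,0]],[0,[0,0,0],[0,0,0]],[0,[0,0,0],[0,0,0]],[0,[0,0,0],[0,0,0]]]'; python3 go.py .4230 -.0063 .0939
```

```text
t: 52.45
ee_pos: [0.4233, -0.0064, 0.0939]
tcp_rot: [0.0, 1.0, 0.0, 0.001]
force: [-3.6, 0.3, 4.8]
width: 0.0163
pos [ 0.4233 -0.0064  0.0939] yaw 179.98 tilt -0.13 roll 0.04 F [-3.6  0.3  4.8] w 0.0163 t 52.45
shift mm [0.3 0.1 0. ]
```

```bash
python3 -m crank '[[0.4,[0,0,0],[0,0,0]],[0.6,[0,0,0],[0,0,0]],[0.6,[0,0,0],[0,0,0]],[0.6,[0,0,0],[0,0,0]],[0.6,[0,0,-20],[0,0,0]],[0.6,[0,0,-40],[0,0,0]],[0.6,[0,0,-50],[0,0,0]],[0.6,[0,0,-40],[0,0,0]],[0.6,[0,-50,0],[0,0,0]],[0.6,[0,-50,0],[0,0,0]]]'
python3 -m crank '[[0.6,[0,-50,0],[0,0,0]],[0.6,[0,-50,0],[0,0,0]],[0.6,[0,-50,0],[0,0,0]],[0.6,[0,-50,0],[0,0,0]],[0.6,[0,0,0],[0,0,0]],[0.6,[0,0,0],[0,0,0]]]'
python3 - <<'E'
from h import *
T=Cam("top");S=Cam("side"); cv2.imwrite("pics/g_top.png",T.img); cv2.imwrite("pics/g_side.png",S.img)
def knob(c,u0,v0,u1,v1):
    g=c.img[v0:v1,u0:u1].max(2); n,l,st,ce=cv2.connectedComponentsWithStats((g<int(g.min())+25).astype(np.uint8)); i=1+np.argmax(st[1:,4]); return ce[i]+[u0,v0],st[i,4]
a,na=knob(T,230,232,262,262); b,nb=knob(S,375,222,396,245); print(a,na,b,nb,tri(T,a,S,b))
def m(a,b,u0,v0,u1,v1):
    A=cv2.imread(a,0);B=cv2.imread(b,0); r=cv2.matchTemplate(B[v0-6:v1+6,u0-6:u1+6],A[v0:v1,u0:u1],cv2.TM_CCOEFF_NORMED); _,s,_,l=cv2.minMaxLoc(r); return round(s,4),(l[0]-6,l[1]-6)
print("lid+jar top",m("pics/top0.png","pics/g_top.png",228,228,272,268),"side",m("pics/side0.png","pics/g_side.png",362,225,408,270))
d=cv2.absdiff(cv2.imread("pics/top0.png"),cv2.imread("pics/g_top.png")).max(2); n,l,st,ce=cv2.connectedComponentsWithStats((cv2.GaussianBlur(d,(3,3),0)>30).astype(np.uint8))
print([(ce[i].round().astype(int).tolist(),int(st[i,4])) for i in range(1,n) if st[i,4]>8])
print(status.observe()["ee_pos"])
E
sed -i 's/335:350/335:350/' m.py; python3 m.py | grep D
```

```text
t: 53.7
ee_pos: [0.4233, -0.1073, 0.2443]
tcp_rot: [-0.001, 1.0, -0.0, 0.002]
force: [0.3, 0.2, -0.4]
width: 0.0512
t: 54.45
ee_pos: [0.4225, -0.306, 0.2427]
tcp_rot: [0.001, 1.0, 0.001, 0.001]
force: [-0.4, -0.1, 0.8]
width: 0.0511
[244.59322034 245.3220339 ] 59 [386.08888889 234.28888889] 45 (array([ 0.42404275, -0.00657232,  0.0980709 ]), np.float64(0.00014685118814420842))
lid+jar top (0.9884, (0, -1)) side (0.9855, (0, 0))
[([97, 23], 9800), ([365, 203], 108435), ([455, 8], 295), ([488, 12], 236), ([506, 13], 276), ([543, 6], 190), ([530, 32], 37), ([311, 41], 71), ([76, 78], 223), ([51, 79], 220), ([25, 84], 257), ([108, 123], 548), ([5, 80], 110), ([595, 85], 22), ([85, 89], 45), ([37, 92], 41), ([63, 91], 48), ([72, 102], 228), ([47, 103], 214), ([21, 107], 225), ([2, 104], 66), ([94, 104], 99), ([81, 113], 27), ([57, 115], 29), ([32, 117], 28), ([9, 119], 9), ([43, 129], 218), ([68, 128], 232), ([17, 130], 214), ([87, 132], 153), ([33, 140], 18), ([55, 141], 42), ([4, 144], 27), ([35, 158], 280), ([61, 156], 278), ([11, 157], 215), ([82, 159], 174), ([31, 184], 268), ([58, 182], 238), ([7, 185], 218), ([79, 185], 190), ([316, 188], 11), ([44, 193], 29), ([393, 209], 83), ([0, 206], 10), ([1, 257], 77), ([95, 278], 43), ([128, 392], 663)]
[ 0.42279557 -0.3053682   0.24303535]
D 180.16 [ 0.564  -0.2807] 25 mid [ 0.621  -0.2805] lat 0.0114
```

```bash
python3 -m crank '[[0.6,[0,50,0],[0,0,0]],[0.6,[0,50,0],[0,0,0]],[0.6,[0,50,0],[0,0,0]],[0.6,[0,50,0],[0,0,0]],[0.6,[0,0,0],[0,0,0]],[0.6,[0,0,0],[0,0,0]]]'; python3 m.py | grep D
python3 - <<'E'
from h import *
T=Cam("top");S=Cam("side"); g0=cv2.imread("pics/f_top.png",0);g1=cv2.cvtColor(T.img,cv2.COLOR_BGR2GRAY)
def m(A,B,u0,v0,u1,v1):
    r=cv2.matchTemplate(B[v0-6:v1+6,u0-6:u1+6],A[v0:v1,u0:u1],cv2.TM_CCOEFF_NORMED); _,s,_,l=cv2.minMaxLoc(r); return round(s,4),(l[0]-6,l[1]-6)
print("stack top",m(g0,g1,352,162,395,225)); B=cv2.cvtColor(S.img,cv2.COLOR_BGR2GRAY)
print("stack side",m(cv2.imread("pics/f_side.png",0),B,262,170,312,215),"jar+lid",m(cv2.imread("pics/side0.png",0),B,362,225,408,270),"bottle/tape",m(cv2.imread("pics/top0.png",0),g1,412,160,455,275))
E
```

```text
t: 55.35
ee_pos: [0.4229, -0.1062, 0.2436]
tcp_rot: [-0.001, 1.0, -0.0, 0.002]
force: [0.0, -0.4, -0.0]
width: 0.051
D 197.33 [ 0.5194 -0.3009] 79 mid [ 0.5738 -0.2839] lat -0.0004
stack top (0.999, (0, 0))
stack side (0.9989, (0, 0)) jar+lid (0.9855, (0, 0)) bottle/tape (0.9975, (0, 0))
```

```bash
python3 -c "
from bench import finish_job; print(finish_job())"
```

```text
the job is handed in; nothing more can be done
None
```

The job is handed in at about 55 s of the 210 s allowed. All three balls were poured, the boats are stacked and the lid is back on the jar.

**What I did**
- **Lid:** I took the largest lid off the jar and laid it on the bench to the right.
- **Balls:** There were three: one in the third boat from the left and two in the leftmost. I kept each of these boats level until its lip was 2–4 mm below the rim, then tipped it to 45°.
- **Stack:** All three other boats are nested on boat_0, with spouts the same way.
- **Closing:** I put the lid back after the last pour.

**Last checks**
- **Lid:** The knob is at height 98 mm, the same as when seated at the start, and on the jar's axis to about 1 mm.
- **Stack:** Each boat settled at its expected height to about 1 mm. The stack is unmoved since the last placement, heading 197.3°. The top boat measured about 2.5 mm further back than boat_0. That is close to the camera's accuracy, so I left it.
- **Bystanders and bench:** The jar, sample bottle and tape have not moved. A side-view comparison made just before the lid went back showed no stray ball near the jar.

**Contact and limits of the checks**
- **Rim contact:** On the second pour the lip touched the rim at about 3 N. I raised the boat 3 mm, moved it 2 mm forward and tipped it free, and the jar did not shift.
- **Not seen directly:** I did not see the balls inside the jar. That they are in rests on the 45° tip, no ball showing behind the fingers in either boat, and no stray ball near the jar.
- **Occluded check:** The first stack check after closing the lid failed because the arm blocked the view. I moved the arm and repeated it, and it passed.

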